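# Load the tall tilt-out bin with lamp cartons

### The arm

A 6-joint arm with a two-finger parallel gripper is mounted at the origin on the work surface. World frame = base frame: x ahead of the robot, y to its left, z up, the work surface at z = 0. Lengths are in m, angles in rad, forces in N, time in s.
With the tool pointing down it reaches from about 0.25 to 0.725 m from the base axis. Payload 4 kg.
Tool frame: the origin (TCP) lies at the very end of the fingers, on their centre line; the grasp point (between the pads) lies 19 mm behind it; y points along the fingers, z is the direction in which the jaws open and shut, and the axes are right-handed (so a half turn about y gives the same grasp; the last joint's range is limited). The gripper opens to 85 mm and grips with 20 to 120 N. Pads are 22 mm wide; open, the fingers measure 114 mm over their backs; the gripper's body (76 mm by 85 mm) begins 54 mm behind the grasp point. The pads swing forward as they close: fully open they stand 13 mm farther back than shut.
Start: joints at [-1.234, 0.241, 0.005, 1.335, 0, 1.571], TCP at [0.165, -0.472, 0.231] pointing down, gripper open.
Joint ranges: [-2.72, 2.72], [-1.05, 1.87], [-1.09, 1.28], [-1.99, 2.15], [-1.42, 1.44], [-3.14, 3.14]. Speed limits (rad/s): [2.79, 2.79, 3.14, 3.14, 3.14, 3.14].

### API

Orientations are given as a unit quaternion [x, y, z, w].
In Python, from workcell import bot gives the robot as it stands. The module is installed in compiled form; this text tells all that it offers.
- The arm moves only by the tool move_arm, never from a script. Its argument "increments" is a list of rows, each an object with "grip": the closure, from 0 (fully open) to 1 (shut); "linear": the shift along the tool's x, y, z scaled (see below), a list of three; "twist": the turn about the tool's y scaled (see below). A call has exactly 5 rows; each row shifts and turns the pose as measured when the row begins, along the tool's axes as they then stand; what a row does not reach is not made up. The controller multiplies each number of a shift by 0.2 m and each number of a turn by 2 rad. A row lasts 1/10 s, in which the tool goes at most 50 mm and 8.59 degrees, less where a joint would pass 70% of its speed; a pose out of reach is approached as far as the arm can. A call with a number of a shift or a turn outside -1 to 1 is refused whole. A call with a gripper value outside its range is refused whole. The fingers move at their own pace and stop on an object; the grip force is fixed at half the most. Time passes only in rows, so rows that do not move let the fingers close, or fill a call up. It gives the time, the measured TCP pose, the force and the opening at its end, in the units of the state.
- bot.get_obs(): the state, without advancing time (a new reading comes with each control period).
- bot.camera(name): name is "scene" or "side" or "wrist"; returns (picture, depth): 384x512x3 uint8, blue, green, red; 384x512 float32, m along the optical axis (not along the pixel's ray), 0 where there is no reading.
- bot.camera_params(name): a dict with "camera_matrix" (3x3 intrinsics, pixels), "rvec" (rotation vector, rad) and "tvec" (3), from world to camera coordinates, as OpenCV has them; the wrist camera has in their place "T_tool_cam" (4x4, takes a point from camera to tool coordinates, whose origin is the TCP and whose axes are the tool frame's). Camera axes: x right, y down, z forward; pixel columns grow to the right and rows downward; lengths in m; the calibration is good to about 2 mm. A picture is of the moment at which its call begins: read the wrist's pose just before it. camera_params takes no time and is no camera call.
- bot.job_done(): hands the job in, once; it reports no verdict.
The state is a dict: "clock": time; "joint_pos": joint angles; "joint_vel": joint speeds; "tau": joint torques, N m; "eef_pos": TCP position; "tool_rot": TCP orientation; "ft_force": force on the tool from outside, world axes, zero at the start; "ft_torque": the same for the moment, N m; "grip_width": finger opening in m.
Only numpy, scipy, OpenCV 4.12 (cv2) and the standard library are available. Lean on these libraries where they do the work, as an engineer would, in place of code of your own. Each camera call takes 0.05 s, during which the arm holds its last target. There are 200 camera calls.

### The job

Tip the taller of the two tilt-out bins forward, stand both tall cartons on end inside it, one behind the other, and push the bin back until it clicks fully shut and stays shut. Push it home firmly but do not ram it into its rubber stop; leave the low bin shut and everything else on the bench where it is.

Things in the scene. Friction and masses are not known exactly. Their poses are not given: they have to be found in the camera images.
- tall_unit: grey fixed housing (clear roof and back) of the tall tilt-out bin: 164 mm wide (y), 125 deep (x from 0 at the front), 200 high, front open; 10 mm roof (underside 190 up) begins 25 mm behind the front. Origin on the bench under the middle of its front edge; front faces -x, z up. The bin's pivot axis runs along y, 25 mm above the origin. The bin's catch is described under tall_bin_catch.
- tall_bin (a joint): tilt of the tall blue bin about its bottom front pivot: 0 shut (front upright, on a stiff rubber stop; about 40 N at the handle squeezes it to -0.035), 0.62 rad tipped fully forward (top towards the unit's -x, stop). A spring ball catch holds it shut. Off the catch a damped spring tips the bin forward by itself (2 to 6 N at the handle) and keeps it there, loaded or not: unless clicked it comes open again.
- tall_bin_handle (a point): middle of the tall bin's handle: level round steel bar 10 mm thick, 100 mm long along y, on two posts 92 mm apart. Its axis is 42 mm in front of the panel's outer face (37 mm free gap behind it) and 128 mm above the pivot along the panel; the panel's top edge is at 140 mm, its outer face goes through the pivot. Axes turn with the bin (the unit's axes when shut).
- tall_bin_floor (a point): point on the tall bin's inner floor at the inner face of the front panel, mid-width; 6 mm behind and 5 mm above the pivot in the bin's axes. Axes turn with the bin: x from front panel to back, y across, z up the panel. Inside 82 mm deep (x), 118 mm wide (y); above this point the 6 mm front panel is 135 mm high, the 4 mm sides 80 mm, the back 95 mm.
- tall_bin_catch (a point): the tall bin's spring ball catch, inside the housing at the bin's left side; nothing to handle. Pulling the bin off it takes about 5 to 15 N at the handle, pushing it back past it about 12 to 22 N: resistance between roughly 0.11 and 0.05 rad of tilt, then it snaps home and the push drops to nothing until the rubber stop.
- low_unit: housing of the low tilt-out bin, same make, 164 mm wide, 125 mm deep, 105 mm high, fixed; origin on the bench under the middle of its front edge, front to -x. Bystander.
- low_bin (a joint): tilt of the low bin (front panel 75 mm high), 0 shut, 0.62 rad tipped out; stiff hinge, starts shut.
- carton_a: one of the two alike tall plain cartons, 34 x 60 x 130 mm (x, y, z), 0.13 to 0.25 kg, rigid; starts standing on end on the bench, tall axis z; it can swing in a light grip near its top (40 N is little, 80 N holds it). Origin at the centre of its underside.
- carton_a_mid (a point): centre of that carton, 65 mm above its underside; same axes.
- carton_b: one of the two alike tall plain cartons, 34 x 60 x 130 mm (x, y, z), 0.13 to 0.25 kg, rigid; starts standing on end on the bench, tall axis z; it can swing in a light grip near its top (40 N is little, 80 N holds it). Origin at the centre of its underside.
- carton_b_mid (a point): centre of that carton, 65 mm above its underside; same axes.
- short_carton: short plain carton, 34 x 60 x 80 mm (x, y, z), same board as the tall ones; origin at the centre of its underside, z up. Bystander.
- tube_lamp: clear tube lamp with steel ends, 180 mm long, 44 mm thick, lying along its x; origin under its middle. Bystander.
- tape_roll: roll of paper tape, 90 mm across, 25 mm high, lying flat; origin at the centre of its underside. Bystander.
- screwdriver: screwdriver lying along its x, handle to -x; origin under its middle. Bystander.
- end_cap: turned steel lamp end cap, 76 mm across, 30 mm high; origin at the centre of its underside. Bystander.
- glass_shade: open glass lamp shade, 72 mm across, 100 mm high, standing; origin at the centre of its underside. Bystander.
- cleaner: white bottle, 66 mm across, 200 mm high, standing; origin at the centre of its underside. Bystander.
Mind the look-alikes: they are no part of the job. Leave any green, purple or turquoise look-alike of the carton_a alone.

How it is judged:
By the outcome, as a careful person would: the job done as asked, in the order asked, and still so for the second after the job is handed in, with the robot touching nothing.
It also fails if it takes over 72 s, if anything falls off the work surface, if the arm or the gripper's body presses on something with over 40 N, if the wrist force passes 120 N, or if a joint passes its speed limit or range.

## Working session

There is one attempt and no reset: what is moved stays moved. The work goes in short steps, Python scripts to look and compute and a tool call to move; the robot and the scene stay as the last step left them, time stands still between calls to the robot, and variables do not carry over. Pictures are saved under pics/ and viewed, about 8 in all and at most 12, crops included, and the job is handed in when it is done.

Besides the shell and the picture viewer there is one more tool, called as name(argument=value, ...), one argument or row to a line, values as JSON. move_arm: Moves the arm, as the interface text tells. Its arguments: {"type":"object","properties":{"increments":{"type":"array"}},"required":["increments"]}

```bash
mkdir -p pics; ls; python3 - <<'E'
from workcell import bot
import cv2,numpy as np
o=bot.get_obs()
for k,v in o.items(): print(k,np.round(v,3))
for n in ["scene","side"]:
    p,d=bot.camera(n); cv2.imwrite(f"pics/{n}0.png",p); np.save(f"pics/{n}0d.npy",d); np.save(f"pics/{n}0.npy",p)
    c=bot.camera_params(n); print(n,c, cv2.Rodrigues(np.array(c['rvec']))[0].T@-np.array(c['tvec']).reshape(3), (d>0).mean())
print(bot.camera_params("wrist"))
E
```

```text
pics
clock 0.0
joint_pos [-1.234  0.241  0.004  1.335 -0.     1.571]
joint_vel [ 0.001  0.001 -0.001  0.001 -0.     0.002]
tau [ 0.0000e+00 -3.7232e+01  2.5241e+01  1.7000e-02 -0.0000e+00  0.0000e+00]
eef_pos [ 0.165 -0.471  0.23 ]
tool_rot [-0.119  0.698 -0.696  0.118]
ft_force [ 0.171 -0.364  0.352]
ft_torque [ 0.03  -0.058 -0.006]
grip_width 0.085
scene {'camera_matrix': array([[414.35172818,   0.        , 253.3135636 ],
       [  0.        , 414.35172818, 187.43977025],
       [  0.        ,   0.        ,   1.        ]]), 'rvec': array([ 2.29012522,  1.04967462, -0.3560847 ]), 'tvec': array([-0.25091844, -0.24119997,  1.51621348])} [ 1.00932476 -0.54211228  1.05233958] 0.9960835774739584
side {'camera_matrix': array([[459.96416867,   0.        , 258.91540222],
       [  0.        , 459.96416867, 188.57956319],
       [  0.        ,   0.        ,   1.        ]]), 'rvec': array([ 0.35117568,  2.77917988, -1.21138528]), 'tvec': array([0.46915952, 0.05383287, 1.52218339])} [0.70833252 0.93220352 1.08134756] 0.9958445231119791
{'camera_matrix': array([[326.17003729,   0.        , 249.77775595],
       [  0.        , 326.17003729, 189.66252999],
       [  0.        ,   0.        ,   1.        ]]), 'T_tool_cam': array([[ 6.24412186e-04,  9.46991737e-01,  3.21257310e-01,
        -8.26625598e-02],
       [ 5.08805852e-04, -3.21257632e-01,  9.46991697e-01,
        -1.42803181e-01],
       [ 9.99999676e-01, -4.27855557e-04, -6.82432118e-04,
         4.82057073e-04],
       [ 0.00000000e+00,  0.00000000e+00,  0.00000000e+00,
         1.00000000e+00]])}
```

View pics/scene0.png

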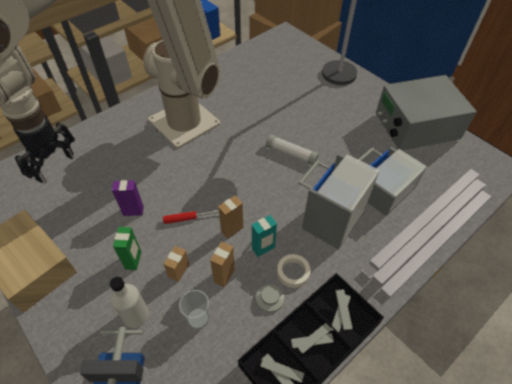

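View pics/side0.png

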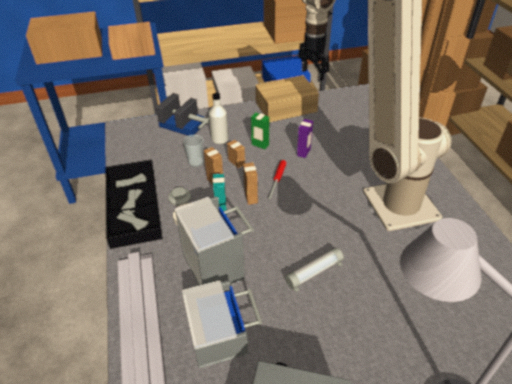

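The pictures show these candidates (scene-view pixels):
- **Brown cartons:** (231,216) and (223,264) look tall. (177,264) is the short one.
- **Coloured look-alikes:** purple (128,198), green (127,248) and turquoise (264,236), all to be left alone.
- **Bin units:** the one at (340,200) looks tall and the one at (395,180) low. Both have their handles towards the robot.

Next I'll measure them from depth.

```bash
cat > h.py <<'E'
import numpy as np,cv2
from workcell import bot
from scipy.spatial.transform import Rotation as R
def cloud(n,d,o=None):
    c=bot.camera_params(n);K=np.array(c['camera_matrix'])
    v,u=np.mgrid[:d.shape[0],:d.shape[1]]
    P=np.stack([(u-K[0,2])/K[0,0]*d,(v-K[1,2])/K[1,1]*d,d],-1)
    if n=="wrist":
        T=np.array(c['T_tool_cam']);P=P@T[:3,:3].T+T[:3,3]
        return P@R.from_quat(o['tool_rot']).as_matrix().T+np.array(o['eef_pos'])
    Rm=cv2.Rodrigues(np.array(c['rvec']))[0]
    return (P-np.array(c['tvec']).reshape(3))@Rm
def rect(P):
    (c,s,a)=cv2.minAreaRect((P[:,:2]*1000).astype(np.float32)); return np.round(c,1),np.round(s,1),round(a,1)
E
python3 - <<'E'
from h import *
for n in ["scene","side"]:
    p=np.load(f"pics/{n}0.npy");d=np.load(f"pics/{n}0d.npy");W=cloud(n,d)
    hsv=cv2.cvtColor(p,cv2.COLOR_BGR2HSV)
    tab=(np.abs(W[...,2])<.006)&(d>0); print(n,"table z",np.median(W[...,2][tab]))
    ws=(W[...,0]>.15)&(W[...,0]<.95)&(abs(W[...,1])<.65)&(W[...,2]>.012)&(W[...,2]<.25)&(d>0)
    k,l,st,ce=cv2.connectedComponentsWithStats(ws.astype(np.uint8))
    for i in range(1,k):
        if st[i,4]<60: continue
        m=l==i;Q=W[m];zt=np.percentile(Q[:,2],97)
        t=Q[Q[:,2]>zt-.008]
        print(i,"px",ce[i].round(),st[i,4],"ztop %.3f"%zt,"top",rect(t),"hue",np.median(hsv[m],0),"all",rect(Q))
E
```

```text
scene table z -3.4070508116084057e-05
1 px [341.  62.] 536 ztop 0.235 top (array([183.8, 631.9]), array([14.7, 14.1]), 38.2) hue [15. 13. 71.] all (array([200.1, 607.2]), array([85. , 99.6]), 89.4)
2 px [375. 161.] 11607 ztop 0.201 top (array([657.9,  96.4]), array([100.6, 169.6]), 13.4) hue [ 34.  20. 108.] all (array([523.9, 334.1]), array([658.5, 453.6]), 85.2)
5 px [426. 233.] 5246 ztop 0.044 top (array([846.2, 283. ]), array([ 65.5, 533.6]), 0.0) hue [ 15.  19. 169.] all (array([863.2, 284.2]), array([ 99.2, 537.1]), 0.1)
7 px [127. 197.] 805 ztop 0.132 top (array([ 223.4, -347.1]), array([61.4, 40.4]), 51.8) hue [144. 149.  63.] all (array([ 224.2, -347.8]), array([61.6, 42.3]), 53.5)
9 px [217. 216.] 1070 ztop 0.132 top (array([ 473.1, -160.2]), array([62.9, 37.5]), 87.4) hue [ 16.  129.   95.5] all (array([ 399.2, -207.1]), array([236.8,  78.7]), 35.2)
10 px [264. 234.] 773 ztop 0.132 top (array([ 580.2, -132.4]), array([61.1, 35.7]), 80.5) hue [ 85. 159.  85.] all (array([ 581.3, -132. ]), array([63.1, 36.8]), 78.8)
11 px [ 44. 256.] 1974 ztop 0.094 top (array([ 228.8, -616.
[... 3146 characters left out ...]
7, 188.5]), array([183.7,  43.4]), 19.3)
17 px [139. 322.] 4985 ztop 0.045 top (array([847.6, 219.4]), array([ 64.5, 410. ]), 0.1) hue [ 10.  26. 198.] all (array([864.7, 219.4]), array([ 99.1, 410. ]), 0.1)
18 px [487. 373.] 253 ztop 0.248 top (array([185.1, 640.8]), array([ 8.5, 15.5]), 29.8) hue [ 10.  27. 116.] all (array([185.2, 640.8]), array([10. , 15.9]), 28.6)
19 px [290. 375.] 1366 ztop 0.140 top (array([523.4, 524.3]), array([ 51.8, 203.6]), 71.9) hue [ 27.  22. 126.] all (array([521.9, 514. ]), array([ 60.7, 204.2]), 76.1)
20 px [449. 381.] 89 ztop 0.023 top (array([176.4, 573.7]), array([11.7, 51.7]), 76.4) hue [12. 17. 67.] all (array([176.3, 573.1]), array([12.9, 51.7]), 76.7)
```

```bash
python3 - <<'E'
from h import *
o=bot.get_obs();print("tool axes cols\n",R.from_quat(o['tool_rot']).as_matrix().round(3))
def ang(r):
    c,s,a=r; 
    return c,s,(a if s[0]<s[1] else a-90)
for n in ["scene","side"]:
    p=np.load(f"pics/{n}0.npy");d=np.load(f"pics/{n}0d.npy");W=cloud(n,d).reshape(-1,3);hsv=cv2.cvtColor(p,cv2.COLOR_BGR2HSV).reshape(-1,3)
    box=(W[:,0]>.5)&(W[:,0]<.8)&(W[:,1]>-.03)&(W[:,1]<.2)
    T=W[box&(abs(W[:,2]-.2)<.005)]; r=rect(T);c,s,a=ang(r);print(n,"roof",r,len(T),"xdir",a)
    ex=np.array([np.cos(np.radians(a)),np.sin(np.radians(a))]);org=np.array(c)/1000-ex*.075;print("origin",org)
    ey=np.array([-ex[1],ex[0]])
    U=np.c_[(W[:,:2]-org)@ex,(W[:,:2]-org)@ey,W[:,2]]
    m=(U[:,0]<-.025)&(U[:,0]>-.15)&(abs(U[:,1])<.075)&(U[:,2]>.09)&(U[:,2]<.2)
    print("handle pts",m.sum(),np.percentile(U[m],[5,50,95],axis=0).round(4).tolist())
    b=(hsv[:,0]>105)&(hsv[:,0]<125)&(hsv[:,1]>120)&(abs(U[:,1])<.08)&(abs(U[:,0])<.15)
    print("blue",b.sum(),np.percentile(U[b],[3,50,97],axis=0).round(4).tolist())
    L=W[(W[:,0]>.5)&(W[:,0]<.85)&(W[:,1]>.18)&(W[:,1]<.42)&(abs(W[:,2]-.105)<.005)];print("low",rect(L))
    for (x,y) in [(.4735,-.159),(.575,-.271)]:
        t=W[(np.hypot(W[:,0]-x,W[:,1]-y)<.045)&(abs(W[:,2]-.131)<.006)];print("carton",ang(rect(t)),t.mean(0).round(4),len(t))
p=np.load("pics/scene0.npy")
cv2.imwrite("pics/crop1.png",cv2.resize(p[140:320,140:400],None,fx=3,fy=3,interpolation=cv2.INTER_CUBIC))
E
```

```text
tool axes cols
 [[-0.944 -0.001  0.33 ]
 [-0.33   0.002 -0.944]
 [ 0.    -1.    -0.002]]
scene roof (array([658.2,  95.2]), array([100.7, 166.9]), 13.4) 1857 xdir 13.4
origin [0.58524181 0.07781891]
handle pts 129 [[-0.0455, -0.0489, 0.1517], [-0.0398, -0.0049, 0.1564], [-0.0289, 0.0462, 0.1596]]
blue 119 [[0.0012, -0.0475, 0.1446], [0.0053, 0.004, 0.1623], [0.0066, 0.0549, 0.1673]]
low (array([689.3, 286.2]), array([100.6, 200.5]), 2.8)
carton (array([ 473.2, -159.8]), array([62.4, 37.1]), -3.299999999999997) [ 0.4737 -0.1614  0.1296] 244
carton (array([ 575.2, -270.8]), array([35.6, 61.8]), 23.0) [ 0.5765 -0.272   0.1299] 309
side roof (array([651.6,  95. ]), array([118.2, 170.2]), 12.8) 1797 xdir 12.8
origin [0.5784638  0.07838386]
handle pts 114 [[-0.0382, -0.0442, 0.1517], [-0.0328, 0.0059, 0.1572], [-0.0275, 0.0474, 0.1602]]
blue 97 [[0.0082, -0.0558, 0.1544], [0.0124, -0.0029, 0.164], [0.0145, 0.0445, 0.1676]]
low (array([690. , 285.5]), array([100.1, 207.5]), 2.7)
carton (array([ 473.8, -157.4]), array([67.3, 34.5]), -0.4000000000000057) [ 0.4741 -0.1566  0.1302] 144
carton (array([ 576.4, -270. ]), array([37.9, 67.3]), 24.2) [ 0.5772 -0.2673  0.1299] 138
```

View pics/crop1.png

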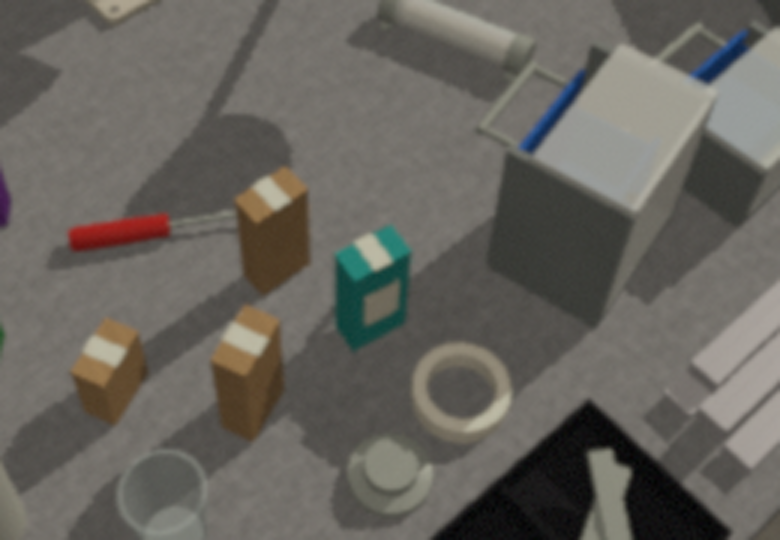

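The crop agrees with the descriptions. The tall plain brown cartons are at crop (272,230) and (248,372), the short brown one at (110,370), the turquoise look-alike at (372,287) and the tall unit at (600,180). First I'll take closed fingers to just above the gap behind the handle.

move_arm(
  increments=[
    {"grip":1,"linear":[-0.17,0,-0.145],"twist":0.052},
    {"grip":1,"linear":[-0.17,0,-0.145],"twist":0},
    {"grip":1,"linear":[-0.17,0,-0.145],"twist":0},
    {"grip":1,"linear":[-0.17,0,-0.145],"twist":0},
    {"grip":1,"linear":[-0.17,0,-0.145],"twist":0},
  ],
)

```text
clock: 0.6
eef_pos: [0.2944, -0.2871, 0.2275]
tool_rot: [-0.077, 0.705, -0.701, 0.075]
ft_force: [1.7, -0.4, 0.0]
grip_width: 0.0122
```

move_arm(
  increments=[
    {"grip":1,"linear":[-0.17,0,-0.145],"twist":0},
    {"grip":1,"linear":[-0.17,0,-0.145],"twist":0},
    {"grip":1,"linear":[-0.17,0,-0.145],"twist":0},
    {"grip":1,"linear":[-0.17,0,-0.145],"twist":0},
    {"grip":1,"linear":[-0.17,0,-0.145],"twist":0},
  ],
)

```text
clock: 1.1
eef_pos: [0.4322, -0.1004, 0.2267]
tool_rot: [-0.077, 0.705, -0.701, 0.074]
ft_force: [1.2, -1.0, 0.9]
grip_width: 0.0002
```

```bash
cat >> h.py <<'E'
ORG=np.array([.5852,.0778]);A=np.radians(13.3);EX=np.array([np.cos(A),np.sin(A)]);EY=np.array([-EX[1],EX[0]])
def unit(x,y,z): return np.r_[ORG+x*EX+y*EY,z]
def yaw(o): z=R.from_quat(o['tool_rot']).as_matrix()[:,2]; return np.degrees(np.arctan2(z[1],z[0]))
def go(t,zy=None):
    o=bot.get_obs();M=R.from_quat(o['tool_rot']).as_matrix();p=np.array(o['eef_pos'])
    tw=0 if zy is None else -(zy-yaw(o))
    M2=M if zy is None else R.from_euler('z',-tw,degrees=True).as_matrix()@M
    u=p[:2]-ORG
    print("pos",p.round(4),"unit",(u@EX).round(4),(u@EY).round(4),"yaw",round(yaw(o),1),"F",np.round(o['ft_force'],1),"w",round(o['grip_width'],4),"t",round(o['clock'],2))
    print("to",np.round(t,4),"total scaled (axes after turn)",(M2.T@(t-p)/.2).round(3),"twist scaled",round(np.radians(tw)/2,3))
E
python3 -c "
from h import *
go(unit(-.0185,0,.2),-76.7);go(unit(-.0185,0,.138),-76.7)"
```

```text
pos [ 0.4322 -0.1004  0.2267] unit -0.1899 -0.1382 yaw -77.7 F [ 1.2 -1.   0.9] w 0.0002 t 1.1
to [0.5672 0.0735 0.2   ] total scaled (axes after turn) [-0.857  0.134 -0.69 ] twist scaled -0.009
pos [ 0.4322 -0.1004  0.2267] unit -0.1899 -0.1382 yaw -77.7 F [ 1.2 -1.   0.9] w 0.0002 t 1.1
to [0.5672 0.0735 0.138 ] total scaled (axes after turn) [-0.859  0.444 -0.689] twist scaled -0.009
```

move_arm(
  increments=[
    {"grip":1,"linear":[-0.17,0,-0.138],"twist":-0.009},
    {"grip":1,"linear":[-0.17,0,-0.138],"twist":0},
    {"grip":1,"linear":[-0.17,0.03,-0.138],"twist":0},
    {"grip":1,"linear":[-0.17,0.04,-0.138],"twist":0},
    {"grip":1,"linear":[-0.17,0.04,-0.138],"twist":0},
  ],
)

```text
clock: 1.6
eef_pos: [0.57, 0.0818, 0.2036]
tool_rot: [-0.085, 0.704, -0.701, 0.081]
ft_force: [0.7, -0.8, -0.1]
grip_width: -0.0001
```

```bash
python3 -c "
from h import *
go(unit(-.0185,0,.138),-76.7)
o=bot.get_obs();p,d=bot.camera('wrist');cv2.imwrite('pics/w1.png',p)
W=cloud('wrist',d,o).reshape(-1,3);U=np.c_[(W[:,:2]-ORG)@EX,(W[:,:2]-ORG)@EY,W[:,2]]
m=(d.ravel()>0)&(U[:,0]<-.025)&(U[:,0]>-.09)&(abs(U[:,1])<.075)&(U[:,2]>.12)&(U[:,2]<.17)
print(m.sum(),np.percentile(U[m],[3,50,97],axis=0).round(4).tolist())
"
```

```text
pos [0.57   0.0818 0.2036] unit -0.0139 0.0074 yaw -76.5 F [ 0.7 -0.8 -0.1] w -0.0001 t 1.6
to [0.5672 0.0735 0.138 ] total scaled (axes after turn) [0.022 0.328 0.039] twist scaled 0.001
1949 [[-0.0452, -0.0458, 0.1515], [-0.0377, -0.0138, 0.1566], [-0.0266, 0.0508, 0.1586]]
```

move_arm(
  increments=[
    {"grip":1,"linear":[0.022,0,0.039],"twist":0},
    {"grip":1,"linear":[0,0.08,0],"twist":0},
    {"grip":1,"linear":[0,0.09,0],"twist":0},
    {"grip":1,"linear":[0,0.09,0],"twist":0},
    {"grip":1,"linear":[0,0.06,0],"twist":0},
  ],
)

```text
clock: 2.15
eef_pos: [0.5694, 0.0789, 0.1329]
tool_rot: [-0.088, 0.705, -0.699, 0.084]
ft_force: [-1.4, -0.6, 0.1]
grip_width: -0.0002
```

```bash
python3 -c "
from h import *
go(unit(-.0185,0,.138),-76.7)"
```

```text
pos [0.5694 0.0789 0.1329] unit -0.0151 0.0047 yaw -76.0 F [-1.4 -0.6  0.1] w -0.0002 t 2.15
to [0.5672 0.0735 0.138 ] total scaled (axes after turn) [ 0.017 -0.026  0.023] twist scaled 0.006
```

move_arm(
  increments=[
    {"grip":1,"linear":[0.04,0,0],"twist":0},
    {"grip":1,"linear":[0.04,0,0],"twist":0},
    {"grip":1,"linear":[0.05,0,0],"twist":0},
    {"grip":1,"linear":[0.05,0,0],"twist":0},
    {"grip":1,"linear":[0.05,0,0],"twist":0},
  ],
)

```text
clock: 2.65
eef_pos: [0.5271, 0.0663, 0.1335]
tool_rot: [-0.083, 0.705, -0.699, 0.087]
ft_force: [0.8, 0.2, -1.7]
grip_width: -0.0001
```

```bash
python3 -c "
from h import *
go(unit(-.0185,0,.138),-76.7)"
```

```text
pos [0.5271 0.0663 0.1335] unit -0.0592 0.0021 yaw -76.2 F [ 0.8  0.2 -1.7] w -0.0001 t 2.65
to [0.5672 0.0735 0.138 ] total scaled (axes after turn) [-0.204 -0.021  0.011] twist scaled 0.004
```

move_arm(
  increments=[
    {"grip":1,"linear":[0.07,0,0],"twist":0},
    {"grip":1,"linear":[0.07,0,0],"twist":0},
    {"grip":1,"linear":[0.03,-0.15,0],"twist":0},
    {"grip":1,"linear":[0,-0.2,0],"twist":0},
    {"grip":0,"linear":[0,-0.15,0],"twist":0},
  ],
)

```text
clock: 3.15
eef_pos: [0.4816, 0.0541, 0.234]
tool_rot: [-0.088, 0.705, -0.699, 0.081]
ft_force: [0.8, 0.9, -0.7]
grip_width: 0.013
```

```bash
python3 -c "
from h import *
go([.4737,-.159,.2],-92)
p,d=bot.camera('side');cv2.imwrite('pics/s2.png',cv2.resize(p[170:330,130:350],None,fx=3,fy=3))
W=cloud('side',d).reshape(-1,3);U=np.c_[(W[:,:2]-ORG)@EX,(W[:,:2]-ORG)@EY,W[:,2]]
hsv=cv2.cvtColor(p,cv2.COLOR_BGR2HSV).reshape(-1,3)
b=(hsv[:,0]>105)&(hsv[:,0]<125)&(hsv[:,1]>120)&(abs(U[:,1])<.07)&(U[:,0]>-.13)&(U[:,0]<.12)&(U[:,2]>.02)
print(b.sum(),np.percentile(U[b],[3,50,97],axis=0).round(4).tolist())
"
```

```text
pos [0.4816 0.0541 0.234 ] unit -0.1063 0.0007 yaw -76.3 F [ 0.8  0.9 -0.7] w 0.013 t 3.15
to [ 0.4737 -0.159   0.2   ] total scaled (axes after turn) [1.000e-03 1.590e-01 1.068e+00] twist scaled 0.137
1045 [[-0.0759, -0.0599, 0.0699], [-0.0488, 0.0047, 0.1086], [-0.0118, 0.0647, 0.1415]]
```

View pics/s2.png

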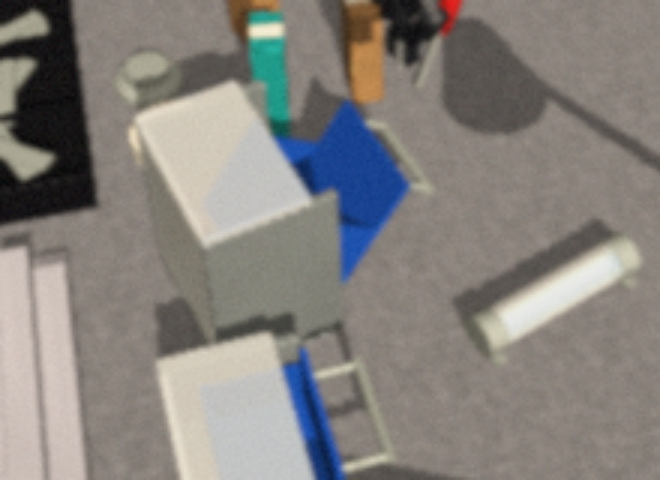

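The picture shows the blue bin tipped fully forward, with its panel top near crop (350,105) and its handle at (400,155). The low bin is still shut. Next is the first tall carton.

move_arm(
  increments=[
    {"grip":0,"linear":[0,0,0.1],"twist":0.07},
    {"grip":0,"linear":[0,0,0.18],"twist":0.067},
    {"grip":0,"linear":[0,0,0.22],"twist":0},
    {"grip":0,"linear":[0,0,0.22],"twist":0},
    {"grip":0,"linear":[0,0,0.22],"twist":0},
  ],
)

```text
clock: 3.7
eef_pos: [0.4861, -0.142, 0.2431]
tool_rot: [0.01, 0.713, -0.702, -0.005]
ft_force: [1.2, 0.4, -0.3]
grip_width: 0.085
```

```bash
python3 -c "
from h import *
go([.4777,-.159,.2],-92)
o=bot.get_obs();p,d=bot.camera('wrist');cv2.imwrite('pics/w3.png',p)
W=cloud('wrist',d,o).reshape(-1,3)
t=W[(d.ravel()>0)&(np.hypot(W[:,0]-.4737,W[:,1]+.159)<.05)&(abs(W[:,2]-.13)<.008)]
print(len(t),rect(t),t.mean(0))
"
```

```text
pos [ 0.4861 -0.142   0.2431] unit -0.147 -0.1912 yaw -91.2 F [ 1.2  0.4 -0.3] w 0.085 t 3.7
to [ 0.4777 -0.159   0.2   ] total scaled (axes after turn) [0.041 0.214 0.09 ] twist scaled 0.007
2879 (array([ 473.2, -158.4]), array([59.8, 34.8]), 88.4) [ 0.47453572 -0.15834746  0.12988564]
```

View pics/w3.png

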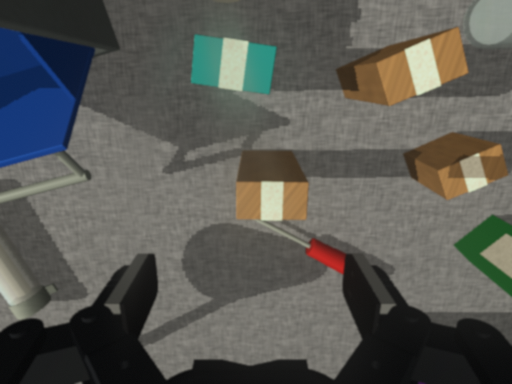

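The wrist view shows the tall brown carton at (272,195), with the screwdriver tip close to its near side. I'll line up and go down over it.

move_arm(
  increments=[
    {"grip":0,"linear":[0.042,0.1,0.087],"twist":0.004},
    {"grip":0,"linear":[0,0.15,0],"twist":0},
    {"grip":0,"linear":[0,0.1,0],"twist":0},
    {"grip":0,"linear":[0,0,0],"twist":0},
    {"grip":0,"linear":[0,0,0],"twist":0},
  ],
)

```text
clock: 4.25
eef_pos: [0.4727, -0.1697, 0.1737]
tool_rot: [0.02, 0.71, -0.704, -0.013]
ft_force: [-0.1, -0.2, 0.1]
grip_width: 0.0851
```

```bash
python3 -c "
from h import *
go([.4773,-.1584,.092],-91.6)"
```

```text
pos [ 0.4727 -0.1697  0.1737] unit -0.1664 -0.215 yaw -92.7 F [-0.1 -0.2  0.1] w 0.0851 t 4.25
to [ 0.4773 -0.1584  0.092 ] total scaled (axes after turn) [-0.018  0.409 -0.054] twist scaled -0.01
```

move_arm(
  increments=[
    {"grip":0,"linear":[-0.018,0.05,-0.054],"twist":-0.01},
    {"grip":0,"linear":[0,0.1,0],"twist":0},
    {"grip":0,"linear":[0,0,0],"twist":0},
    {"grip":0,"linear":[0,0,0],"twist":0},
    {"grip":0,"linear":[0,0,0],"twist":0},
  ],
)

```text
clock: 4.75
eef_pos: [0.4808, -0.1559, 0.1478]
tool_rot: [0.014, 0.709, -0.705, -0.001]
ft_force: [-0.1, 0.1, -0.0]
grip_width: 0.0851
```

```bash
python3 -c "
from h import *
go([.4773,-.1584,.092],-91.6)"
```

```text
pos [ 0.4808 -0.1559  0.1478] unit -0.1554 -0.2035 yaw -91.2 F [-0.1  0.1 -0. ] w 0.0851 t 4.75
to [ 0.4773 -0.1584  0.092 ] total scaled (axes after turn) [0.022 0.279 0.015] twist scaled 0.004
```

move_arm(
  increments=[
    {"grip":0,"linear":[0.015,0.08,0.012],"twist":0.002},
    {"grip":0,"linear":[0,0.08,0],"twist":0},
    {"grip":0,"linear":[0,0.08,0],"twist":0},
    {"grip":0,"linear":[0,0.03,0],"twist":0},
    {"grip":0,"linear":[0,0,0],"twist":0},
  ],
)

```text
clock: 5.25
eef_pos: [0.4836, -0.1586, 0.098]
tool_rot: [0.019, 0.708, -0.706, 0.002]
ft_force: [0.8, 0.1, -0.4]
grip_width: 0.0856
```

```bash
python3 -c "
from h import *
go([.4773,-.1584,.092],-91.6)"
```

```text
pos [ 0.4836 -0.1586  0.098 ] unit -0.1532 -0.2067 yaw -91.3 F [ 0.8  0.1 -0.4] w 0.0856 t 5.25
to [ 0.4773 -0.1584  0.092 ] total scaled (axes after turn) [0.033 0.029 0.   ] twist scaled 0.002
```

move_arm(
  increments=[
    {"grip":0,"linear":[0.035,0.02,0],"twist":0},
    {"grip":0,"linear":[0,0,0],"twist":0},
    {"grip":1,"linear":[0,0,0],"twist":0},
    {"grip":1,"linear":[0,0,0],"twist":0},
    {"grip":1,"linear":[0,0,0],"twist":0},
  ],
)

```text
clock: 5.75
eef_pos: [0.4782, -0.1589, 0.0968]
tool_rot: [0.02, 0.708, -0.706, 0.004]
ft_force: [-0.5, -0.6, -2.2]
grip_width: 0.0595
```

```bash
python3 -c "
from h import *
go([.4773,-.1584,.092],-91.6);o=bot.get_obs();print(R.from_quat(o['tool_rot']).as_matrix().round(3))"
```

```text
pos [ 0.4782 -0.1589  0.0968] unit -0.1586 -0.2057 yaw -91.3 F [-0.5 -0.6 -2.2] w 0.0595 t 5.75
to [ 0.4773 -0.1584  0.092 ] total scaled (axes after turn) [ 0.005  0.024 -0.002] twist scaled 0.002
[[-0.999  0.035 -0.023]
 [ 0.023  0.002 -1.   ]
 [-0.035 -0.999 -0.003]]
```

move_arm(
  increments=[
    {"grip":1,"linear":[0,-0.1,0],"twist":0},
    {"grip":1,"linear":[0,-0.2,0],"twist":0},
    {"grip":1,"linear":[0,-0.2,0],"twist":0},
    {"grip":1,"linear":[0,-0.2,0],"twist":0},
    {"grip":1,"linear":[0,-0.2,0],"twist":-0.03},
  ],
)

```text
clock: 6.25
eef_pos: [0.466, -0.1573, 0.2732]
tool_rot: [-0.009, 0.71, -0.704, 0.018]
ft_force: [0.7, -0.8, -1.8]
grip_width: 0.0593
```

```bash
python3 -c "
from h import *
go(unit(-.009,0,.285),-76.7)"
```

```text
pos [ 0.466  -0.1573  0.2732] unit -0.1701 -0.2014 yaw -87.8 F [ 0.7 -0.8 -1.8] w 0.0593 t 6.25
to [0.5764 0.0757 0.285 ] total scaled (axes after turn) [-0.806 -0.039 -1.007] twist scaled -0.097
```

move_arm(
  increments=[
    {"grip":1,"linear":[-0.05,-0.03,-0.08],"twist":-0.05},
    {"grip":1,"linear":[-0.1,-0.02,-0.13],"twist":-0.045},
    {"grip":1,"linear":[-0.13,0,-0.16],"twist":0},
    {"grip":1,"linear":[-0.13,0,-0.16],"twist":0},
    {"grip":1,"linear":[-0.12,0,-0.15],"twist":0},
  ],
)

```text
clock: 6.75
eef_pos: [0.547, -0.0048, 0.2937]
tool_rot: [-0.071, 0.703, -0.702, 0.088]
ft_force: [-0.0, -0.6, -2.0]
grip_width: 0.0593
```

```bash
python3 -c "
from h import *
go(unit(-.009,0,.285),-76.7)"
```

```text
pos [ 0.547  -0.0048  0.2937] unit -0.0562 -0.0716 yaw -77.1 F [-0.  -0.6 -2. ] w 0.0593 t 6.75
to [0.5764 0.0757 0.285 ] total scaled (axes after turn) [-0.235  0.049 -0.358] twist scaled -0.003
```

move_arm(
  increments=[
    {"grip":1,"linear":[-0.1,0.01,-0.14],"twist":-0.003},
    {"grip":1,"linear":[-0.09,0.02,-0.13],"twist":0},
    {"grip":1,"linear":[-0.02,0.02,-0.02],"twist":0},
    {"grip":1,"linear":[0,0,0],"twist":0},
    {"grip":1,"linear":[0,0,0],"twist":0},
  ],
)

```text
clock: 7.25
eef_pos: [0.5758, 0.0688, 0.2805]
tool_rot: [-0.078, 0.702, -0.702, 0.091]
ft_force: [-0.5, -0.1, -2.9]
grip_width: 0.0592
```

```bash
python3 -c "
from h import *
go(unit(-.009,0,.285),-76.7)
p,d=bot.camera('side');cv2.imwrite('pics/s4.png',cv2.resize(p[90:290,130:350],None,fx=3,fy=3))
W=cloud('side',d);U=np.c_[(W.reshape(-1,3)[:,:2]-ORG)@EX,(W.reshape(-1,3)[:,:2]-ORG)@EY,W.reshape(-1,3)[:,2]]
hsv=cv2.cvtColor(p,cv2.COLOR_BGR2HSV).reshape(-1,3)
b=(hsv[:,0]>8)&(hsv[:,0]<22)&(hsv[:,1]>100)&(abs(U[:,1])<.07)&(abs(U[:,0])<.1)&(U[:,2]>.15)
for a,c in [(.17,.2),(.2,.23),(.23,.26),(.26,.33)]:
  q=U[b&(U[:,2]>a)&(U[:,2]<c)]
  if len(q): print(a,len(q),np.percentile(q,[3,50,97],axis=0).round(4).tolist())
"
```

```text
pos [0.5758 0.0688 0.2805] unit -0.0112 -0.0066 yaw -76.3 F [-0.5 -0.1 -2.9] w 0.0592 t 7.25
to [0.5764 0.0757 0.285 ] total scaled (axes after turn) [-0.011 -0.022 -0.033] twist scaled 0.004
0.17 49 [[-0.0322, -0.01, 0.1856], [-0.0144, 0.0209, 0.1944], [0.0003, 0.0244, 0.1995]]
0.2 147 [[-0.0316, -0.0254, 0.2007], [-0.0073, 0.02, 0.2149], [0.001, 0.0241, 0.2289]]
0.23 150 [[-0.0313, -0.0228, 0.231], [-0.0062, 0.0205, 0.2454], [0.0012, 0.0241, 0.259]]
0.26 258 [[-0.0303, -0.0369, 0.2607], [-0.0007, 0.0129, 0.2863], [0.0022, 0.0259, 0.3165]]
```

View pics/s4.png

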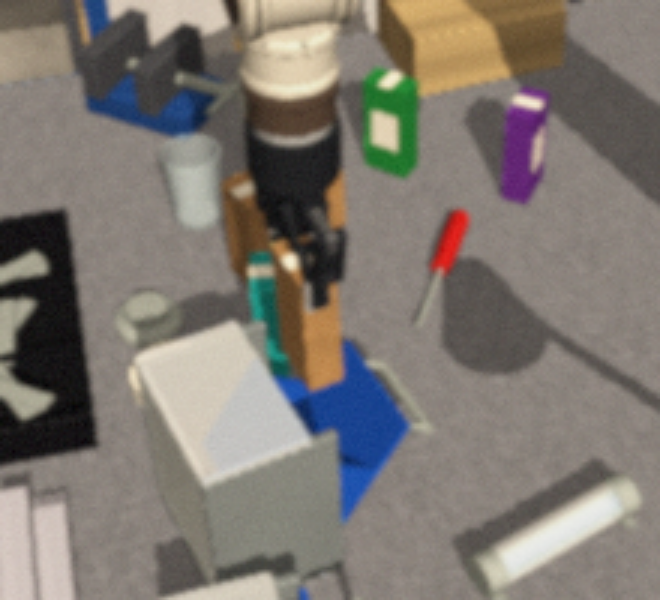

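The carton hangs upright over the bin mouth at crop (310,320). I'll lower it.

move_arm(
  increments=[
    {"grip":1,"linear":[0,0.06,-0.033],"twist":0},
    {"grip":1,"linear":[0,0.12,0],"twist":0},
    {"grip":1,"linear":[0,0.12,0],"twist":0},
    {"grip":1,"linear":[0,0.1,0],"twist":0},
    {"grip":1,"linear":[0,0.0,0],"twist":0},
  ],
)

```text
clock: 7.8
eef_pos: [0.5752, 0.0682, 0.2013]
tool_rot: [0.073, -0.702, 0.703, -0.089]
ft_force: [-0.7, 0.8, -2.5]
grip_width: 0.0595
```

```bash
python3 -c "
from h import *
go(unit(-.011,0,.186),-76.7)
go(unit(-.045,0,.125),-76.7)"
```

```text
pos [0.5752 0.0682 0.2013] unit -0.012 -0.007 yaw -76.9 F [-0.7  0.8 -2.5] w 0.0595 t 7.8
to [0.5745 0.0753 0.186 ] total scaled (axes after turn) [-0.003  0.076 -0.035] twist scaled -0.002
pos [0.5752 0.0682 0.2013] unit -0.012 -0.007 yaw -76.9 F [-0.7  0.8 -2.5] w 0.0595 t 7.8
to [0.5414 0.0674 0.125 ] total scaled (axes after turn) [ 0.174  0.378 -0.036] twist scaled -0.002
```

move_arm(
  increments=[
    {"grip":1,"linear":[0,0.05,-0.04],"twist":0},
    {"grip":1,"linear":[0,0.05,0],"twist":0},
    {"grip":1,"linear":[0.03,0.05,0],"twist":0},
    {"grip":1,"linear":[0.04,0.05,0],"twist":0},
    {"grip":1,"linear":[0.03,0.04,0],"twist":0},
  ],
)

```text
clock: 8.3
eef_pos: [0.5764, 0.0741, 0.1703]
tool_rot: [-0.052, 0.703, -0.701, 0.108]
ft_force: [3.5, 1.1, 6.7]
grip_width: 0.0594
```

```bash
python3 -c "
from h import *
go(unit(-.045,0,.125),-76.7)"
```

```text
pos [0.5764 0.0741 0.1703] unit -0.0095 -0.0016 yaw -77.0 F [3.5 1.1 6.7] w 0.0594 t 8.3
to [0.5414 0.0674 0.125 ] total scaled (axes after turn) [ 0.195  0.211 -0.009] twist scaled -0.003
```

move_arm(
  increments=[
    {"grip":1,"linear":[0.05,0,0],"twist":0},
    {"grip":1,"linear":[0.06,0.01,0],"twist":0},
    {"grip":1,"linear":[0.06,0.03,0],"twist":0},
    {"grip":1,"linear":[0,0,0],"twist":0},
    {"grip":1,"linear":[0,0,0],"twist":0},
  ],
)

```text
clock: 8.8
eef_pos: [0.5651, 0.0713, 0.1779]
tool_rot: [-0.032, 0.703, -0.698, 0.13]
ft_force: [-0.4, 0.8, -2.8]
grip_width: 0.0593
```

```bash
python3 -c "
from h import *
go(unit(-.045,0,.125),-76.7);o=bot.get_obs();print(R.from_quat(o['tool_rot']).as_matrix()[:,1].round(3))
p,d=bot.camera('side');cv2.imwrite('pics/s5.png',cv2.resize(p[110:290,150:350],None,fx=3,fy=3))
U=cloud('side',d).reshape(-1,3);U=np.c_[(U[:,:2]-ORG)@EX,(U[:,:2]-ORG)@EY,U[:,2]]
hsv=cv2.cvtColor(p,cv2.COLOR_BGR2HSV).reshape(-1,3)
b=(hsv[:,0]>8)&(hsv[:,0]<22)&(hsv[:,1]>100)&(U[:,1]>.01)&(abs(U[:,1])<.07)&(abs(U[:,0])<.1)
for a in np.arange(.08,.24,.02):
  q=U[b&(U[:,2]>a)&(U[:,2]<a+.02)]
  if len(q): print(a.round(2),len(q),np.percentile(q,[3,50,97],axis=0).round(4).tolist())
"
```

```text
pos [0.5651 0.0713 0.1779] unit -0.0211 -0.0017 yaw -76.9 F [-0.4  0.8 -2.8] w 0.0593 t 8.8
to [0.5414 0.0674 0.125 ] total scaled (axes after turn) [ 0.155  0.245 -0.011] twist scaled -0.002
[ 0.136  0.023 -0.99 ]
0.1 3 [[-0.0281, 0.0237, 0.1096], [-0.0267, 0.0266, 0.1122], [-0.0261, 0.0276, 0.1125]]
0.12 34 [[-0.0308, 0.015, 0.1225], [-0.0216, 0.0255, 0.1334], [-0.0001, 0.0284, 0.1394]]
0.14 72 [[-0.0347, 0.0109, 0.1407], [-0.0129, 0.0255, 0.1502], [-0.0011, 0.0288, 0.1593]]
0.16 64 [[-0.0375, 0.0121, 0.1607], [-0.0147, 0.0254, 0.1694], [-0.0039, 0.0289, 0.1785]]
0.18 34 [[-0.0381, 0.0124, 0.1823], [-0.0103, 0.0253, 0.1906], [-0.0062, 0.0413, 0.1993]]
0.2 31 [[-0.0295, 0.0108, 0.2005], [-0.0131, 0.0207, 0.2095], [-0.0104, 0.0394, 0.2184]]
0.22 4 [[-0.0163, 0.0277, 0.2287], [-0.0162, 0.0337, 0.231], [-0.0145, 0.0372, 0.2344]]
```

View pics/s5.png

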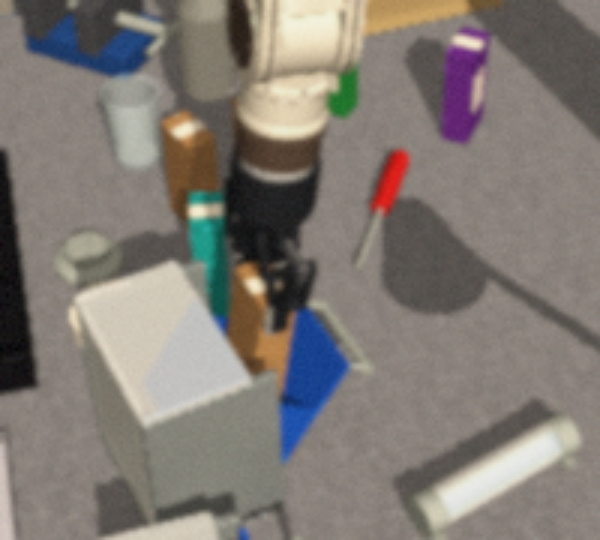

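move_arm(
  increments=[
    {"grip":1,"linear":[0.03,0.05,0],"twist":0},
    {"grip":1,"linear":[0.04,0.05,0],"twist":0},
    {"grip":1,"linear":[0.04,0.05,0],"twist":0},
    {"grip":1,"linear":[0.05,0.04,0],"twist":0},
    {"grip":1,"linear":[0.05,0.04,0],"twist":0},
  ],
)

```text
clock: 9.35
eef_pos: [0.5598, 0.0682, 0.1448]
tool_rot: [-0.008, 0.703, -0.694, 0.154]
ft_force: [3.7, 1.3, 8.0]
grip_width: 0.0593
```

```bash
python3 -c "
from h import *
go(unit(-.045,0,.125),-76.7);o=bot.get_obs();print(R.from_quat(o['tool_rot']).as_matrix()[:,1].round(3))"
```

```text
pos [0.5598 0.0682 0.1448] unit -0.027 -0.0035 yaw -76.8 F [3.7 1.3 8. ] w 0.0593 t 9.35
to [0.5414 0.0674 0.125 ] total scaled (axes after turn) [ 0.109  0.078 -0.019] twist scaled -0.001
[ 0.203  0.036 -0.979]
```

move_arm(
  increments=[
    {"grip":1,"linear":[0.07,0.0,0],"twist":0},
    {"grip":1,"linear":[0.06,0.04,0],"twist":0},
    {"grip":1,"linear":[0.06,0.04,0],"twist":0},
    {"grip":1,"linear":[0.05,0.04,0],"twist":0},
    {"grip":1,"linear":[0,0,0],"twist":0},
  ],
)

```text
clock: 9.85
eef_pos: [0.5387, 0.0618, 0.1227]
tool_rot: [0.009, 0.702, -0.691, 0.171]
ft_force: [-0.3, -0.5, -2.6]
grip_width: 0.0592
```

```bash
cat > look.py <<'E'
from h import *
import sys
def look(n,name,crop,zs=(.04,.24),ylo=.005):
    o=bot.get_obs();print("tooly",R.from_quat(o['tool_rot']).as_matrix()[:,1].round(3))
    p,d=bot.camera(n);a,b,c,e=crop;cv2.imwrite(f'pics/{name}.png',cv2.resize(p[a:b,c:e],None,fx=3,fy=3))
    U=cloud(n,d).reshape(-1,3);U=np.c_[(U[:,:2]-ORG)@EX,(U[:,:2]-ORG)@EY,U[:,2]]
    hsv=cv2.cvtColor(p,cv2.COLOR_BGR2HSV).reshape(-1,3)
    b=(hsv[:,0]>8)&(hsv[:,0]<22)&(hsv[:,1]>100)&(U[:,1]>ylo)&(abs(U[:,1])<.07)&(abs(U[:,0])<.13)
    for a in np.arange(*zs,.02):
      q=U[b&(U[:,2]>a)&(U[:,2]<a+.02)]
      if len(q)>2: print(a.round(2),len(q),np.percentile(q,[3,50,97],axis=0).round(3).tolist())
E
python3 -c "
from look import *
go(unit(-.045,0,.125),-76.7);look('side','s6',(110,290,150,350))"
```

```text
pos [0.5387 0.0618 0.1227] unit -0.0489 -0.0049 yaw -76.8 F [-0.3 -0.5 -2.6] w 0.0592 t 9.85
to [0.5414 0.0674 0.125 ] total scaled (axes after turn) [-0.022 -0.007 -0.024] twist scaled -0.001
tooly [ 0.25   0.045 -0.967]
0.08 9 [[-0.036, 0.021, 0.088], [-0.032, 0.022, 0.095], [-0.027, 0.025, 0.099]]
0.1 42 [[-0.049, 0.006, 0.102], [-0.035, 0.022, 0.113], [-0.011, 0.025, 0.118]]
0.12 63 [[-0.042, 0.007, 0.121], [-0.029, 0.021, 0.13], [-0.019, 0.025, 0.139]]
0.14 52 [[-0.054, 0.006, 0.141], [-0.04, 0.016, 0.15], [-0.032, 0.026, 0.159]]
0.16 16 [[-0.05, 0.006, 0.16], [-0.047, 0.017, 0.162], [-0.044, 0.029, 0.176]]
0.18 4 [[-0.051, 0.015, 0.195], [-0.05, 0.018, 0.196], [-0.048, 0.021, 0.199]]
```

move_arm(
  increments=[
    {"grip":0.1,"linear":[0,0,0],"twist":0},
    {"grip":0.1,"linear":[0,0,0],"twist":0},
    {"grip":0.1,"linear":[0,0,0],"twist":0},
    {"grip":0.1,"linear":[0,-0.1,0],"twist":0},
    {"grip":0.1,"linear":[0,-0.2,0],"twist":0},
  ],
)

```text
clock: 10.4
eef_pos: [0.516, 0.0579, 0.1712]
tool_rot: [0.0, 0.703, -0.692, 0.163]
ft_force: [-0.2, 0.1, -0.6]
grip_width: 0.077
```

move_arm(
  increments=[
    {"grip":0,"linear":[0,-0.22,0],"twist":0},
    {"grip":0,"linear":[0,-0.22,0.05],"twist":0},
    {"grip":0,"linear":[0,-0.1,0.15],"twist":0},
    {"grip":0,"linear":[0,0,0.22],"twist":0},
    {"grip":0,"linear":[0,0,0.22],"twist":0},
  ],
)

```text
clock: 10.9
eef_pos: [0.5197, -0.0701, 0.2857]
tool_rot: [-0.003, 0.703, -0.692, 0.167]
ft_force: [0.4, 0.8, -0.5]
grip_width: 0.0855
```

```bash
python3 -c "
from look import *
go([.576,-.2705,.23],-66.7);look('side','s7',(110,290,150,350))"
```

```text
pos [ 0.5197 -0.0701  0.2857] unit -0.0978 -0.1288 yaw -76.1 F [ 0.4  0.8 -0.5] w 0.0855 t 10.9
to [ 0.576  -0.2705  0.23  ] total scaled (axes after turn) [0.201 0.252 1.028] twist scaled -0.082
tooly [ 0.227  0.044 -0.973]
0.08 14 [[-0.044, 0.018, 0.085], [-0.033, 0.021, 0.093], [-0.028, 0.023, 0.1]]
0.1 42 [[-0.053, 0.007, 0.102], [-0.036, 0.022, 0.113], [-0.013, 0.024, 0.119]]
0.12 95 [[-0.065, 0.007, 0.121], [-0.035, 0.02, 0.131], [-0.019, 0.024, 0.139]]
0.14 86 [[-0.066, 0.006, 0.141], [-0.046, 0.018, 0.148], [-0.032, 0.023, 0.156]]
```

View pics/s7.png

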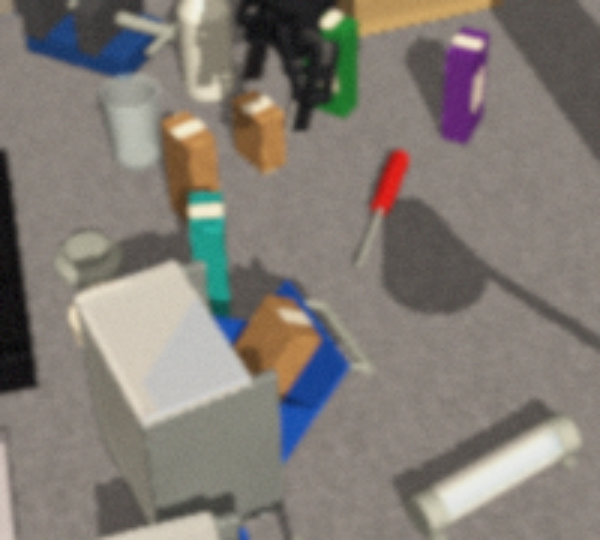

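Carton A now leans seated against the front panel, at crop (280,345). On to the second tall carton.

move_arm(
  increments=[
    {"grip":0,"linear":[0.02,0,0.15],"twist":-0.06},
    {"grip":0,"linear":[0.04,0.03,0.2],"twist":-0.02},
    {"grip":0,"linear":[0.04,0.06,0.2],"twist":0},
    {"grip":0,"linear":[0.04,0.06,0.18],"twist":0},
    {"grip":0,"linear":[0.03,0.03,0.1],"twist":0},
  ],
)

```text
clock: 11.45
eef_pos: [0.5563, -0.2488, 0.248]
tool_rot: [0.059, -0.686, 0.691, -0.222]
ft_force: [-0.1, -0.1, -0.3]
grip_width: 0.0852
```

```bash
python3 -c "
from look import *
go([.576,-.268,.21],-66.7)
o=bot.get_obs();print(R.from_quat(o['tool_rot']).as_matrix().round(3));p,d=bot.camera('wrist')
W=cloud('wrist',d,o).reshape(-1,3)
t=W[(d.ravel()>0)&(np.hypot(W[:,0]-.576,W[:,1]+.2705)<.05)&(abs(W[:,2]-.13)<.008)]
print(len(t),rect(t),t.mean(0))
"
```

```text
pos [ 0.5563 -0.2488  0.248 ] unit -0.1033 -0.3112 yaw -67.3 F [-0.1 -0.1 -0.3] w 0.0852 t 11.45
to [ 0.576 -0.268  0.21 ] total scaled (axes after turn) [-0.007  0.203  0.117] twist scaled -0.006
[[-0.895  0.226  0.385]
 [-0.387  0.038 -0.921]
 [-0.223 -0.973  0.053]]
2777 (array([ 575.4, -268.5]), array([34.1, 60. ]), 21.9) [ 0.57541735 -0.26803796  0.13013948]
```

move_arm(
  increments=[
    {"grip":0,"linear":[-0.005,0.1,0.1],"twist":0.004},
    {"grip":0,"linear":[0,0.15,0],"twist":0},
    {"grip":0,"linear":[0,0.1,0],"twist":0},
    {"grip":0,"linear":[0,0,0],"twist":0},
    {"grip":0,"linear":[0,0,0],"twist":0},
  ],
)

```text
clock: 12.0
eef_pos: [0.5788, -0.268, 0.1733]
tool_rot: [0.056, -0.689, 0.691, -0.213]
ft_force: [0.1, -0.4, 0.6]
grip_width: 0.0854
```

```bash
python3 -c "
from look import *
go([.584,-.266,.097],-68)"
```

```text
pos [ 0.5788 -0.268   0.1733] unit -0.0858 -0.335 yaw -68.2 F [ 0.1 -0.4  0.6] w 0.0854 t 12.0
to [ 0.584 -0.266  0.097] total scaled (axes after turn) [ 0.055  0.378 -0.017] twist scaled -0.002
```

move_arm(
  increments=[
    {"grip":0,"linear":[0.055,0.06,-0.017],"twist":0},
    {"grip":0,"linear":[0,0.1,0],"twist":0},
    {"grip":0,"linear":[0,0.1,0],"twist":0},
    {"grip":0,"linear":[0,0.08,0],"twist":0},
    {"grip":0,"linear":[0,0,0],"twist":0},
  ],
)

```text
clock: 12.5
eef_pos: [0.5852, -0.2665, 0.1108]
tool_rot: [0.054, -0.686, 0.692, -0.216]
ft_force: [-0.6, 0.6, 0.6]
grip_width: 0.0856
```

```bash
python3 -c "
from look import *
go([.584,-.266,.097],-68)"
```

```text
pos [ 0.5852 -0.2665  0.1108] unit -0.0792 -0.335 yaw -68.1 F [-0.6  0.6  0.6] w 0.0856 t 12.5
to [ 0.584 -0.266  0.097] total scaled (axes after turn) [ 0.02   0.066 -0.008] twist scaled -0.001
```

move_arm(
  increments=[
    {"grip":0,"linear":[0.025,0.065,0],"twist":0},
    {"grip":0,"linear":[0,0,0],"twist":0},
    {"grip":1,"linear":[0,0,0],"twist":0},
    {"grip":1,"linear":[0,0,0],"twist":0},
    {"grip":1,"linear":[0,0,0],"twist":0},
  ],
)

```text
clock: 13.0
eef_pos: [0.5868, -0.2686, 0.1056]
tool_rot: [0.052, -0.684, 0.694, -0.22]
ft_force: [0.7, -0.0, -1.2]
grip_width: 0.0593
```

```bash
python3 -c "
from look import *
go([.584,-.266,.097],-68)"
```

```text
pos [ 0.5868 -0.2686  0.1056] unit -0.0781 -0.3375 yaw -68.1 F [ 0.7 -0.  -1.2] w 0.0593 t 13.0
to [ 0.584 -0.266  0.097] total scaled (axes after turn) [ 0.017  0.039 -0.02 ] twist scaled -0.001
```

move_arm(
  increments=[
    {"grip":0,"linear":[0,0,0],"twist":0},
    {"grip":0,"linear":[0,0,0],"twist":0},
    {"grip":0,"linear":[0.02,0.06,0],"twist":0},
    {"grip":0,"linear":[0.01,0.02,0],"twist":0},
    {"grip":0,"linear":[0,0,0],"twist":0},
  ],
)

```text
clock: 13.5
eef_pos: [0.5859, -0.2713, 0.089]
tool_rot: [0.051, -0.683, 0.695, -0.22]
ft_force: [-0.4, -0.3, 0.2]
grip_width: 0.0855
```

move_arm(
  increments=[
    {"grip":1,"linear":[0,0,0],"twist":0},
    {"grip":1,"linear":[0,0,0],"twist":0},
    {"grip":1,"linear":[0,0,0],"twist":0},
    {"grip":1,"linear":[0,0,0],"twist":0},
    {"grip":1,"linear":[0,-0.05,0],"twist":0},
  ],
)

```text
clock: 14.0
eef_pos: [0.5817, -0.2702, 0.0965]
tool_rot: [0.053, -0.685, 0.693, -0.219]
ft_force: [-0.6, -0.2, -1.5]
grip_width: 0.0613
```

```bash
python3 -c "
from look import *
go([.584,-.266,.097],-68)"
```

```text
pos [ 0.5817 -0.2702  0.0965] unit -0.0834 -0.3378 yaw -68.1 F [-0.6 -0.2 -1.5] w 0.0613 t 14.0
to [ 0.584 -0.266  0.097] total scaled (axes after turn) [-0.019  0.001 -0.015] twist scaled -0.001
```

move_arm(
  increments=[
    {"grip":1,"linear":[-0.03,-0.12,0.01],"twist":0},
    {"grip":1,"linear":[-0.045,-0.19,0.01],"twist":0},
    {"grip":1,"linear":[-0.045,-0.19,0.01],"twist":0},
    {"grip":1,"linear":[-0.045,-0.19,0.01],"twist":0},
    {"grip":1,"linear":[-0.045,-0.19,0.01],"twist":0},
  ],
)

```text
clock: 14.5
eef_pos: [0.5771, -0.2677, 0.2772]
tool_rot: [0.057, -0.689, 0.69, -0.213]
ft_force: [1.0, -0.6, -1.9]
grip_width: 0.0613
```

```bash
python3 -c "
from look import *
go(unit(-.01,-.003,.29),-76.7)"
```

```text
pos [ 0.5771 -0.2677  0.2772] unit -0.0874 -0.3344 yaw -68.1 F [ 1.  -0.6 -1.9] w 0.0613 t 14.5
to [0.5762 0.0726 0.29  ] total scaled (axes after turn) [-0.407 -0.051 -1.652] twist scaled 0.075
```

move_arm(
  increments=[
    {"grip":1,"linear":[-0.02,-0.01,-0.1],"twist":0.04},
    {"grip":1,"linear":[-0.04,-0.01,-0.18],"twist":0.035},
    {"grip":1,"linear":[-0.05,-0.01,-0.21],"twist":0},
    {"grip":1,"linear":[-0.05,-0.01,-0.21],"twist":0},
    {"grip":1,"linear":[-0.05,-0.01,-0.21],"twist":0},
  ],
)

```text
clock: 15.0
eef_pos: [0.5702, -0.085, 0.3044]
tool_rot: [0.007, 0.699, -0.697, 0.161]
ft_force: [1.2, -0.0, -1.8]
grip_width: 0.0614
```

```bash
python3 -c "
from look import *
go(unit(-.009,-.003,.29),-76.7)"
```

```text
pos [ 0.5702 -0.085   0.3044] unit -0.052 -0.155 yaw -77.6 F [ 1.2 -0.  -1.8] w 0.0614 t 15.0
to [0.5771 0.0728 0.29  ] total scaled (axes after turn) [-0.196  0.103 -0.761] twist scaled -0.008
```

move_arm(
  increments=[
    {"grip":1,"linear":[-0.04,0.01,-0.21],"twist":-0.008},
    {"grip":1,"linear":[-0.05,0.02,-0.21],"twist":0},
    {"grip":1,"linear":[-0.05,0.03,-0.19],"twist":0},
    {"grip":1,"linear":[-0.03,0.02,-0.1],"twist":0},
    {"grip":1,"linear":[0,0,0],"twist":0},
  ],
)

```text
clock: 15.5
eef_pos: [0.5714, 0.072, 0.2973]
tool_rot: [0.0, 0.697, -0.696, 0.171]
ft_force: [-0.4, -1.3, -1.6]
grip_width: 0.0611
```

```bash
python3 -c "
from look import *
go(unit(-.009,-.003,.29),-76.7);look('side','s8',(110,290,150,350),(.14,.34))"
```

```text
pos [0.5714 0.072  0.2973] unit -0.0147 -0.0024 yaw -76.3 F [-0.4 -1.3 -1.6] w 0.0611 t 15.5
to [0.5771 0.0728 0.29  ] total scaled (axes after turn) [-0.019  0.043  0.002] twist scaled 0.004
tooly [ 0.238  0.031 -0.971]
0.14 91 [[-0.067, 0.006, 0.141], [-0.046, 0.017, 0.148], [-0.031, 0.024, 0.157]]
0.2 31 [[-0.036, 0.012, 0.213], [-0.015, 0.032, 0.217], [-0.004, 0.035, 0.22]]
0.22 90 [[-0.037, 0.011, 0.221], [-0.017, 0.032, 0.23], [-0.004, 0.035, 0.239]]
0.24 94 [[-0.035, 0.01, 0.24], [-0.015, 0.03, 0.249], [-0.004, 0.033, 0.26]]
0.26 93 [[-0.037, 0.007, 0.261], [-0.016, 0.029, 0.271], [-0.004, 0.032, 0.28]]
0.28 86 [[-0.038, 0.01, 0.28], [-0.017, 0.028, 0.289], [-0.004, 0.032, 0.299]]
0.3 50 [[-0.037, 0.007, 0.3], [-0.006, 0.024, 0.308], [-0.004, 0.039, 0.319]]
0.32 44 [[-0.028, 0.008, 0.322], [-0.008, 0.025, 0.332], [-0.004, 0.04, 0.34]]
```

View pics/s8.png

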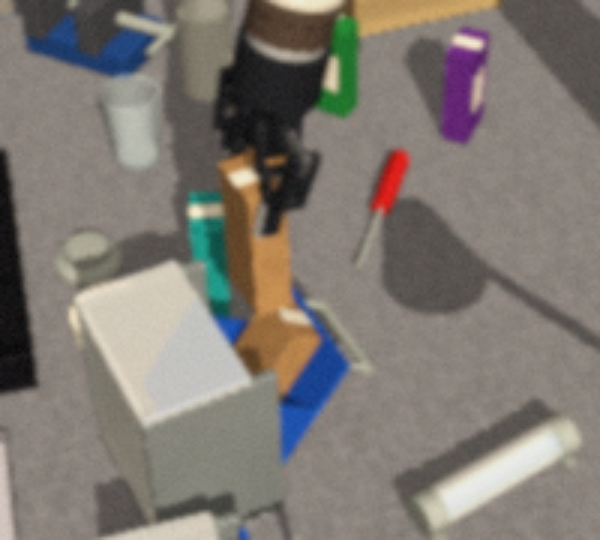

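The second carton hangs upright behind carton A, spanning unit x from -37 to -4 mm, with its bottom at z 0.213. I'll lower it now.

```bash
python3 -c "
from look import *
go(unit(-.012,-.004,.24),-76.7)"
```

```text
pos [0.5714 0.0708 0.2976] unit -0.015 -0.0036 yaw -76.3 F [-0.2 -0.1 -2.2] w 0.0618 t 15.55
to [0.5744 0.0711 0.24  ] total scaled (axes after turn) [ 0.054  0.283 -0.006] twist scaled 0.003
```

move_arm(
  increments=[
    {"grip":1,"linear":[0.01,0.08,0],"twist":0},
    {"grip":1,"linear":[0.015,0.1,0],"twist":0},
    {"grip":1,"linear":[0.015,0.1,0],"twist":0},
    {"grip":1,"linear":[0,0,0],"twist":0},
    {"grip":1,"linear":[0,0,0],"twist":0},
  ],
)

```text
clock: 16.05
eef_pos: [0.5779, 0.0649, 0.2435]
tool_rot: [-0.004, -0.696, 0.698, -0.169]
ft_force: [-0.0, 0.7, -1.6]
grip_width: 0.0611
```

```bash
python3 -c "
from look import *
go(unit(-.022,-.003,.18),-76.7)"
```

```text
pos [0.5779 0.0649 0.2435] unit -0.0101 -0.0108 yaw -76.7 F [-0.   0.7 -1.6] w 0.0611 t 16.05
to [0.5645 0.0698 0.18  ] total scaled (axes after turn) [ 0.134  0.293 -0.049] twist scaled -0.0
```

move_arm(
  increments=[
    {"grip":1,"linear":[0.02,0.07,-0.05],"twist":0},
    {"grip":1,"linear":[0.05,0.06,-0.01],"twist":0},
    {"grip":1,"linear":[0.06,0.06,0],"twist":0},
    {"grip":1,"linear":[0.06,0.06,0],"twist":0},
    {"grip":1,"linear":[0.05,0.05,0],"twist":0},
  ],
)

```text
clock: 16.55
eef_pos: [0.5745, 0.0712, 0.2046]
tool_rot: [0.034, 0.695, -0.691, 0.196]
ft_force: [3.2, 2.4, 8.8]
grip_width: 0.0594
```

```bash
python3 -c "
from look import *
go(unit(-.014,-.003,.136),-76.7);look('side','s9',(110,290,150,350),(.08,.28))"
```

```text
pos [0.5745 0.0712 0.2046] unit -0.0119 -0.004 yaw -77.0 F [3.2 2.4 8.8] w 0.0594 t 16.55
to [0.5723 0.0717 0.136 ] total scaled (axes after turn) [ 0.119  0.322 -0.016] twist scaled -0.002
tooly [ 0.317  0.043 -0.947]
0.08 11 [[-0.038, 0.019, 0.085], [-0.031, 0.021, 0.093], [-0.028, 0.024, 0.099]]
0.1 35 [[-0.051, 0.019, 0.101], [-0.038, 0.021, 0.111], [-0.028, 0.024, 0.119]]
0.12 88 [[-0.067, 0.011, 0.121], [-0.036, 0.021, 0.132], [-0.005, 0.025, 0.14]]
0.14 137 [[-0.065, 0.007, 0.141], [-0.039, 0.021, 0.149], [0.004, 0.026, 0.158]]
0.16 81 [[-0.027, 0.006, 0.161], [-0.003, 0.024, 0.171], [0.01, 0.027, 0.179]]
0.18 79 [[-0.028, 0.008, 0.181], [-0.005, 0.024, 0.19], [0.006, 0.027, 0.199]]
0.2 46 [[-0.029, 0.007, 0.2], [-0.001, 0.024, 0.208], [0.003, 0.035, 0.219]]
0.22 40 [[-0.013, 0.007, 0.221], [-0.004, 0.022, 0.23], [-0.001, 0.029, 0.238]]
0.24 57 [[-0.037, 0.007, 0.242], [-0.013, 0.018, 0.248], [-0.005, 0.033, 0.258]]
0.26 5 [[-0.025, 0.028, 0.262], [-0.022, 0.048, 0.274], [-0.018, 0.051, 0.279]]
```

move_arm(
  increments=[
    {"grip":1,"linear":[0.07,-0.03,0],"twist":0},
    {"grip":1,"linear":[0.07,-0.02,0],"twist":0},
    {"grip":1,"linear":[0.05,0,0],"twist":0},
    {"grip":1,"linear":[0.05,0.04,0],"twist":0},
    {"grip":1,"linear":[0.05,0.04,0],"twist":0},
  ],
)

```text
clock: 17.1
eef_pos: [0.5526, 0.0617, 0.2122]
tool_rot: [0.063, 0.692, -0.684, 0.222]
ft_force: [4.3, 2.7, 7.6]
grip_width: 0.0599
```

```bash
python3 -c "
from look import *
go(unit(-.014,-.003,.136),-76.7);look('side','s10',(110,290,150,350),(.12,.22))"
```

```text
pos [0.5526 0.0617 0.2122] unit -0.0354 -0.0082 yaw -77.2 F [4.3 2.7 7.6] w 0.0599 t 17.1
to [0.5723 0.0717 0.136 ] total scaled (axes after turn) [ 0.051  0.392 -0.039] twist scaled -0.004
tooly [ 0.391  0.057 -0.919]
0.12 101 [[-0.067, 0.014, 0.121], [-0.034, 0.02, 0.131], [-0.002, 0.025, 0.14]]
0.14 143 [[-0.064, 0.006, 0.141], [-0.037, 0.018, 0.15], [0.005, 0.024, 0.158]]
0.16 78 [[-0.038, 0.007, 0.161], [-0.015, 0.018, 0.17], [0.0, 0.02, 0.179]]
0.18 77 [[-0.046, 0.008, 0.18], [-0.021, 0.019, 0.189], [-0.006, 0.021, 0.199]]
0.2 63 [[-0.043, 0.007, 0.2], [-0.022, 0.018, 0.206], [-0.014, 0.022, 0.218]]
```

move_arm(
  increments=[
    {"grip":1,"linear":[0.0,0.07,-0.02],"twist":0},
    {"grip":1,"linear":[0.01,0.07,-0.02],"twist":0},
    {"grip":1,"linear":[0.01,0.07,0],"twist":0},
    {"grip":1,"linear":[0.01,0.07,0],"twist":0},
    {"grip":1,"linear":[0.0,0,0],"twist":0},
  ],
)

```text
clock: 17.65
eef_pos: [0.5783, 0.0695, 0.1733]
tool_rot: [0.075, 0.69, -0.682, 0.231]
ft_force: [-0.1, -0.3, -3.3]
grip_width: 0.0591
```

```bash
python3 -c "
from look import *
go(unit(-.008,-.003,.137),-76.7);look('side','s11',(110,290,150,350),(.12,.22))"
```

```text
pos [0.5783 0.0695 0.1733] unit -0.0086 -0.0065 yaw -77.5 F [-0.1 -0.3 -3.3] w 0.0591 t 17.65
to [0.5781 0.073  0.137 ] total scaled (axes after turn) [ 0.073  0.165 -0.024] twist scaled -0.007
tooly [ 0.418  0.058 -0.906]
0.12 106 [[-0.065, 0.007, 0.122], [-0.032, 0.02, 0.131], [-0.003, 0.024, 0.14]]
0.14 129 [[-0.066, 0.006, 0.14], [-0.04, 0.02, 0.149], [0.005, 0.024, 0.159]]
0.16 57 [[-0.018, 0.009, 0.161], [0.003, 0.021, 0.168], [0.011, 0.025, 0.179]]
0.18 40 [[-0.02, 0.006, 0.182], [-0.0, 0.019, 0.19], [0.005, 0.034, 0.199]]
0.2 59 [[-0.023, 0.006, 0.201], [-0.009, 0.017, 0.213], [-0.003, 0.025, 0.219]]
```

View pics/s11.png

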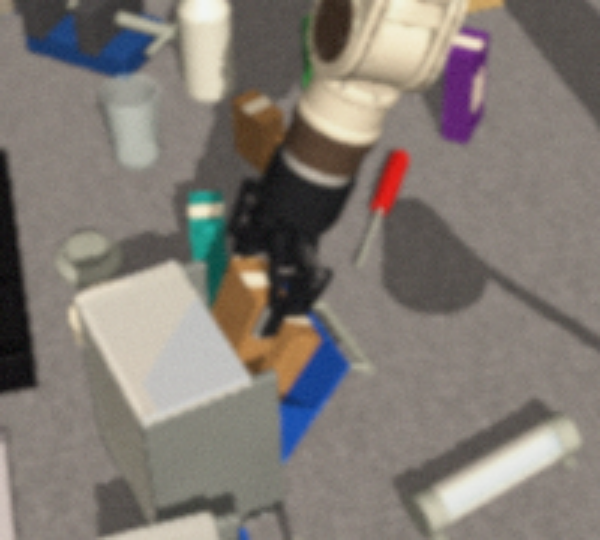

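move_arm(
  increments=[
    {"grip":1,"linear":[0.06,-0.02,0],"twist":0},
    {"grip":1,"linear":[0.06,0,0],"twist":0},
    {"grip":1,"linear":[0.02,0.05,0],"twist":0},
    {"grip":1,"linear":[0.02,0.06,0],"twist":0},
    {"grip":1,"linear":[0.02,0.04,0],"twist":0},
  ],
)

```text
clock: 18.2
eef_pos: [0.5734, 0.0648, 0.1558]
tool_rot: [0.092, 0.687, -0.678, 0.246]
ft_force: [2.5, 0.7, 3.5]
grip_width: 0.0594
```

```bash
python3 -c "
from look import *
go(unit(-.010,-.003,.137),-76.7);look('side','s12',(110,290,150,350),(.12,.22))"
```

```text
pos [0.5734 0.0648 0.1558] unit -0.0145 -0.01 yaw -77.7 F [2.5 0.7 3.5] w 0.0594 t 18.2
to [0.5762 0.0726 0.137 ] total scaled (axes after turn) [ 0.023  0.092 -0.038] twist scaled -0.009
tooly [ 0.459  0.065 -0.886]
0.12 103 [[-0.064, 0.012, 0.121], [-0.032, 0.02, 0.13], [-0.004, 0.023, 0.139]]
0.14 116 [[-0.066, 0.008, 0.141], [-0.037, 0.018, 0.148], [0.006, 0.024, 0.158]]
0.16 49 [[-0.032, 0.006, 0.161], [-0.005, 0.017, 0.169], [0.005, 0.032, 0.18]]
0.18 55 [[-0.039, 0.005, 0.181], [-0.016, 0.015, 0.192], [-0.007, 0.023, 0.2]]
0.2 23 [[-0.042, 0.006, 0.2], [-0.026, 0.022, 0.204], [-0.018, 0.053, 0.21]]
```

move_arm(
  increments=[
    {"grip":1,"linear":[0.03,0.0,-0.03],"twist":0},
    {"grip":1,"linear":[0.0,0.06,0],"twist":0},
    {"grip":1,"linear":[0.01,0.06,0],"twist":0},
    {"grip":1,"linear":[0,0,0],"twist":0},
    {"grip":1,"linear":[0,0,0],"twist":0},
  ],
)

```text
clock: 18.75
eef_pos: [0.5832, 0.069, 0.1386]
tool_rot: [0.099, 0.684, -0.678, 0.25]
ft_force: [3.3, 0.3, -1.9]
grip_width: 0.0594
```

```bash
python3 -c "
from look import *
go(unit(-.010,-.003,.137),-76.7);look('side','s12',(110,290,150,350),(.12,.22))"
```

```text
pos [0.5832 0.069  0.1386] unit -0.0039 -0.0081 yaw -77.9 F [ 3.3  0.3 -1.9] w 0.0594 t 18.75
to [0.5762 0.0726 0.137 ] total scaled (axes after turn) [ 0.03  -0.008 -0.026] twist scaled -0.011
tooly [ 0.475  0.062 -0.878]
0.12 81 [[-0.064, 0.017, 0.121], [-0.038, 0.021, 0.13], [-0.004, 0.024, 0.139]]
0.14 42 [[-0.067, 0.009, 0.141], [-0.013, 0.022, 0.148], [0.008, 0.033, 0.16]]
0.16 53 [[-0.035, 0.006, 0.16], [-0.003, 0.015, 0.171], [0.005, 0.036, 0.179]]
0.18 38 [[-0.041, 0.006, 0.181], [-0.015, 0.021, 0.184], [-0.006, 0.056, 0.193]]
```

move_arm(
  increments=[
    {"grip":0.1,"linear":[0,0,0],"twist":0},
    {"grip":0.1,"linear":[0,0,0],"twist":0},
    {"grip":0.1,"linear":[0,0,0],"twist":0},
    {"grip":0.1,"linear":[0,-0.1,0],"twist":0},
    {"grip":0.1,"linear":[0,-0.2,0],"twist":0},
  ],
)

```text
clock: 19.3
eef_pos: [0.5472, 0.064, 0.184]
tool_rot: [0.092, 0.685, -0.68, 0.243]
ft_force: [-0.2, 1.0, 0.4]
grip_width: 0.077
```

move_arm(
  increments=[
    {"grip":0.1,"linear":[0,-0.2,0],"twist":0},
    {"grip":1,"linear":[0.1,-0.15,0],"twist":0},
    {"grip":1,"linear":[0.15,0,0],"twist":0},
    {"grip":1,"linear":[0,0,0],"twist":0},
    {"grip":1,"linear":[0,0,0],"twist":0},
  ],
)

```text
clock: 19.8
eef_pos: [0.468, 0.0488, 0.2294]
tool_rot: [0.093, 0.685, -0.68, 0.245]
ft_force: [0.3, -0.7, 1.0]
grip_width: 0.0186
```

```bash
python3 -c "
from look import *
go(unit(-.17,0,.12),-76.7);look('side','s13',(110,290,150,350),(.08,.22))"
```

```text
pos [0.468  0.0488 0.2294] unit -0.1207 -0.0012 yaw -78.0 F [ 0.3 -0.7  1. ] w 0.0186 t 19.8
to [0.4198 0.0387 0.12  ] total scaled (axes after turn) [ 0.471  0.37  -0.031] twist scaled -0.011
tooly [ 0.461  0.058 -0.885]
0.08 11 [[-0.039, 0.019, 0.088], [-0.032, 0.021, 0.093], [-0.029, 0.023, 0.1]]
0.1 38 [[-0.054, 0.019, 0.101], [-0.039, 0.021, 0.112], [-0.027, 0.025, 0.12]]
0.12 93 [[-0.065, 0.016, 0.122], [-0.035, 0.021, 0.131], [-0.005, 0.024, 0.139]]
0.14 157 [[-0.065, 0.006, 0.141], [-0.032, 0.019, 0.15], [0.004, 0.023, 0.159]]
0.16 84 [[-0.038, 0.005, 0.16], [-0.019, 0.015, 0.169], [-0.005, 0.021, 0.178]]
```

View pics/s13.png

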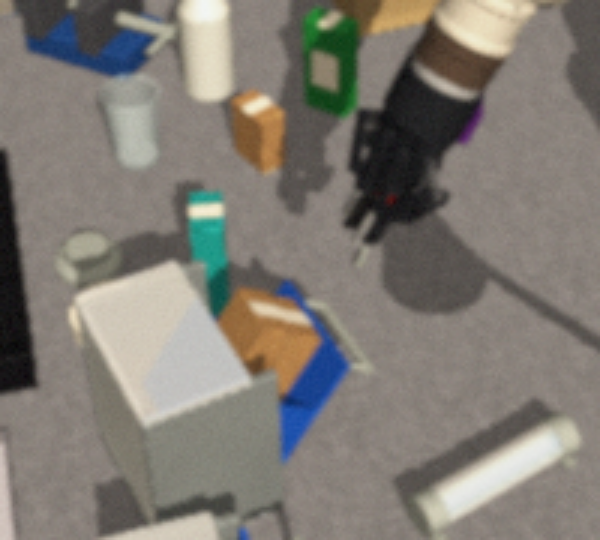

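Both cartons stand in the bin with their tops level, at crop (270,325). Next I'll put closed fingers in front of the handle.

move_arm(
  increments=[
    {"grip":1,"linear":[0.1,0.06,0],"twist":0},
    {"grip":1,"linear":[0.12,0.1,0],"twist":0},
    {"grip":1,"linear":[0.12,0.12,0],"twist":0},
    {"grip":1,"linear":[0.12,0.12,0],"twist":0},
    {"grip":1,"linear":[0.04,0.06,0],"twist":0},
  ],
)

```text
clock: 20.35
eef_pos: [0.4293, 0.0342, 0.1014]
tool_rot: [0.095, 0.684, -0.679, 0.248]
ft_force: [-0.7, -0.5, -0.7]
grip_width: -0.0
```

```bash
python3 -c "
from look import *
go(unit(-.128,0,.08),-76.7);o=bot.get_obs();print(R.from_quat(o['tool_rot']).as_matrix().round(3))"
```

```text
pos [0.4293 0.0342 0.1014] unit -0.1617 -0.0066 yaw -77.9 F [-0.7 -0.5 -0.7] w -0.0 t 20.35
to [0.4606 0.0484 0.08  ] total scaled (axes after turn) [-0.1    0.172 -0.038] twist scaled -0.01
[[-0.859  0.467  0.209]
 [-0.206  0.059 -0.977]
 [-0.469 -0.882  0.046]]
```

move_arm(
  increments=[
    {"grip":1,"linear":[-0.03,0.1,-0.03],"twist":-0.008},
    {"grip":1,"linear":[-0.05,0.08,-0.01],"twist":0},
    {"grip":1,"linear":[0,0,0],"twist":0},
    {"grip":1,"linear":[0,0,0],"twist":0},
    {"grip":1,"linear":[0,0,0],"twist":0},
  ],
)

```text
clock: 20.85
eef_pos: [0.4573, 0.0475, 0.0709]
tool_rot: [0.086, 0.683, -0.681, 0.25]
ft_force: [-0.0, 0.2, -0.1]
grip_width: 0.0002
```

```bash
python3 -c "
from look import *
go(unit(-.049,0,.132),-76.7)"
```

```text
pos [0.4573 0.0475 0.0709] unit -0.1314 -0.0001 yaw -77.1 F [-0.   0.2 -0.1] w 0.0002 t 20.85
to [0.5375 0.0665 0.132 ] total scaled (axes after turn) [-0.506 -0.082  0.016] twist scaled -0.003
```

move_arm(
  increments=[
    {"grip":1,"linear":[-0.05,0,0],"twist":0},
    {"grip":1,"linear":[-0.06,-0.01,0],"twist":0},
    {"grip":1,"linear":[-0.06,-0.01,0],"twist":0},
    {"grip":1,"linear":[-0.06,-0.01,0],"twist":0},
    {"grip":1,"linear":[-0.06,-0.01,0],"twist":0},
  ],
)

```text
clock: 21.35
eef_pos: [0.4912, 0.0563, 0.0995]
tool_rot: [-0.078, -0.684, 0.685, -0.239]
ft_force: [-8.6, -2.7, 2.2]
grip_width: 0.0002
```

```bash
python3 -c "
from look import *
go(unit(-.049,0,.132),-76.7);look('side','s14',(110,290,150,350),(.12,.2))"
```

```text
pos [0.4912 0.0563 0.0995] unit -0.0965 0.0008 yaw -77.2 F [-8.6 -2.7  2.2] w 0.0002 t 21.35
to [0.5375 0.0665 0.132 ] total scaled (axes after turn) [-0.284 -0.043  0.012] twist scaled -0.005
tooly [ 0.434  0.049 -0.899]
0.12 54 [[-0.041, 0.016, 0.124], [-0.021, 0.021, 0.134], [-0.0, 0.024, 0.14]]
0.14 113 [[-0.046, 0.007, 0.141], [-0.024, 0.019, 0.151], [0.007, 0.024, 0.16]]
0.16 92 [[-0.025, 0.006, 0.161], [-0.003, 0.017, 0.168], [0.014, 0.023, 0.178]]
```

move_arm(
  increments=[
    {"grip":1,"linear":[-0.07,-0.01,0],"twist":0},
    {"grip":1,"linear":[-0.07,-0.01,0],"twist":0},
    {"grip":1,"linear":[-0.07,-0.005,0],"twist":0},
    {"grip":1,"linear":[-0.07,0,0],"twist":0},
    {"grip":1,"linear":[-0.06,0,0],"twist":0},
  ],
)

```text
clock: 21.9
eef_pos: [0.5317, 0.0661, 0.1266]
tool_rot: [-0.066, -0.684, 0.69, -0.225]
ft_force: [-14.5, -3.5, 2.6]
grip_width: 0.0003
```

```bash
python3 -c "
from look import *
go(unit(-.049,0,.132),-76.7);look('side','s15',(110,290,150,350),(.12,.2))"
```

```text
pos [0.5317 0.0661 0.1266] unit -0.0547 0.0009 yaw -77.5 F [-14.5  -3.5   2.6] w 0.0003 t 21.9
to [0.5375 0.0665 0.132 ] total scaled (axes after turn) [-0.037 -0.013  0.006] twist scaled -0.007
tooly [ 0.401  0.038 -0.915]
0.14 21 [[0.0, 0.008, 0.147], [0.005, 0.02, 0.159], [0.01, 0.023, 0.16]]
0.16 9 [[0.002, 0.006, 0.161], [0.007, 0.01, 0.161], [0.011, 0.02, 0.164]]
```

move_arm(
  increments=[
    {"grip":1,"linear":[-0.08,0,0],"twist":0},
    {"grip":1,"linear":[-0.08,0,0],"twist":0},
    {"grip":1,"linear":[-0.08,0,0],"twist":0},
    {"grip":1,"linear":[-0.02,0,0],"twist":0},
    {"grip":1,"linear":[-0.02,0,0],"twist":0},
  ],
)

```text
clock: 22.45
eef_pos: [0.5391, 0.0681, 0.1262]
tool_rot: [-0.035, -0.686, 0.7, -0.192]
ft_force: [-12.5, -1.9, 4.6]
grip_width: 0.0
```

```bash
python3 -c "
from look import *
go(unit(-.049,0,.132),-76.7);look('side','s16',(110,290,150,350),(.12,.2))"
```

```text
pos [0.5391 0.0681 0.1262] unit -0.0471 0.0011 yaw -77.6 F [-12.5  -1.9   4.6] w 0.0 t 22.45
to [0.5375 0.0665 0.132 ] total scaled (axes after turn) [ 0.    -0.03   0.007] twist scaled -0.008
tooly [ 0.317  0.016 -0.948]
```

move_arm(
  increments=[
    {"grip":1,"linear":[0,0,0],"twist":0},
    {"grip":1,"linear":[0.05,0,0],"twist":0},
    {"grip":1,"linear":[0.1,0,0],"twist":0},
    {"grip":1,"linear":[0.1,0,0],"twist":0},
    {"grip":1,"linear":[0,0,0],"twist":0},
  ],
)

```text
clock: 23.0
eef_pos: [0.4919, 0.0563, 0.1137]
tool_rot: [-0.037, -0.686, 0.7, -0.194]
ft_force: [-0.7, 0.2, -0.4]
grip_width: 0.0002
```

```bash
cat > shut.py <<'E'
from h import *
for n in ["scene","side"]:
    p,d=bot.camera(n);W=cloud(n,d).reshape(-1,3);U=np.c_[(W[:,:2]-ORG)@EX,(W[:,:2]-ORG)@EY,W[:,2]];hsv=cv2.cvtColor(p,cv2.COLOR_BGR2HSV).reshape(-1,3)
    b=(hsv[:,0]>105)&(hsv[:,0]<125)&(hsv[:,1]>120)&(abs(U[:,1])<.08)&(abs(U[:,0])<.13)&(U[:,2]>.02)
    print(n,"blue",b.sum(),np.percentile(U[b],[3,50,97],axis=0).round(4).tolist())
    np.save(f"pics/{n}L.npy",p);np.save(f"pics/{n}Ld.npy",d)
    cv2.imwrite(f"pics/{n}L.png",cv2.resize(p[110:330,140:400],None,fx=2.5,fy=2.5))
E
python3 -c "
from h import *
go(unit(-.049,0,.132),-76.7)
import shut"
```

```text
pos [0.4919 0.0563 0.1137] unit -0.0958 0.0006 yaw -77.6 F [-0.7  0.2 -0.4] w 0.0002 t 23.0
to [0.5375 0.0665 0.132 ] total scaled (axes after turn) [-0.251 -0.012  0.008] twist scaled -0.008
scene blue 58 [[0.0016, -0.0486, 0.151], [0.0043, 0.0259, 0.1644], [0.0067, 0.0575, 0.1666]]
side blue 55 [[0.0016, -0.0514, 0.1595], [0.0046, 0.0115, 0.1649], [0.008, 0.0476, 0.1678]]
```

move_arm(
  increments=[
    {"grip":1,"linear":[0.15,0,0],"twist":0},
    {"grip":1,"linear":[0.1,-0.15,0],"twist":0},
    {"grip":1,"linear":[0,-0.2,0],"twist":0},
    {"grip":1,"linear":[0,-0.2,0],"twist":0},
    {"grip":1,"linear":[0,0,0],"twist":0},
  ],
)

```text
clock: 23.6
eef_pos: [0.4184, 0.0448, 0.211]
tool_rot: [-0.043, -0.685, 0.699, -0.2]
ft_force: [0.9, -0.0, 0.5]
grip_width: -0.0001
```

move_arm(
  increments=[
    {"grip":1,"linear":[0,0,0],"twist":0},
    {"grip":1,"linear":[0,0,0],"twist":0},
    {"grip":1,"linear":[0,0,0],"twist":0},
    {"grip":1,"linear":[0,0,0],"twist":0},
    {"grip":1,"linear":[0,0,0],"twist":0},
  ],
)

```text
clock: 24.1
eef_pos: [0.421, 0.0453, 0.2109]
tool_rot: [-0.044, -0.685, 0.699, -0.2]
ft_force: [-0.5, 0.8, 0.6]
grip_width: -0.0
```

```bash
python3 -c "
from h import *
go(unit(-.049,0,.132),-76.7)
import shut
p=np.load('pics/sceneL.npy');d=np.load('pics/sceneLd.npy');W=cloud('scene',d).reshape(-1,3)
d0=np.load('pics/scene0d.npy');W0=cloud('scene',d0).reshape(-1,3)
hsv=cv2.cvtColor(p,cv2.COLOR_BGR2HSV).reshape(-1,3);U=np.c_[(W[:,:2]-ORG)@EX,(W[:,:2]-ORG)@EY,W[:,2]]
m=(hsv[:,0]>8)&(hsv[:,0]<22)&(hsv[:,1]>90)&(abs(U[:,1])<.07)&(U[:,0]>-.02)&(U[:,0]<.12)&(U[:,2]>.1);print('brown in unit',m.sum(),np.percentile(U[m],[3,50,97],axis=0).round(3).tolist() if m.sum() else '')
for nm,x,y,r,z in [('turq',.58,-.132,.05,.02),('short',.481,-.356,.05,.02),('tape',.692,-.121,.055,.012),('cap',.707,-.22,.045,.012),('shade',.625,-.397,.045,.02),('cleaner',.517,-.513,.045,.02),('green',.371,-.436,.05,.02),('purple',.223,-.347,.05,.02),('screw',.367,-.215,.11,.006),('lamp',.368,.188,.11,.012),('low',.69,.286,.14,.04)]:
  f=lambda W:(lambda q:(len(q),np.median(q,0).round(3).tolist()))(W[(np.hypot(W[:,0]-x,W[:,1]-y)<r)&(W[:,2]>z)&(W[:,2]<.22)])
  print(nm,f(W0),f(W))
"
```

```text
pos [0.421  0.0453 0.2109] unit -0.1673 0.0062 yaw -77.6 F [-0.5  0.8  0.6] w -0.0 t 24.1
to [0.5375 0.0665 0.132 ] total scaled (axes after turn) [-0.424  0.572  0.008] twist scaled -0.008
scene blue 58 [[0.0016, -0.0487, 0.1514], [0.0043, 0.0222, 0.1638], [0.0068, 0.0555, 0.1673]]
side blue 53 [[0.0012, -0.0528, 0.1594], [0.0047, 0.0064, 0.1647], [0.0079, 0.0496, 0.169]]
brown in unit 14 [[0.008, -0.038, 0.158], [0.01, -0.023, 0.16], [0.012, 0.015, 0.161]]
turq (741, [0.593, -0.14, 0.103]) (744, [0.593, -0.14, 0.103])
short (533, [0.489, -0.36, 0.077]) (530, [0.489, -0.36, 0.077])
tape (479, [0.694, -0.123, 0.024]) (480, [0.693, -0.122, 0.024])
cap (527, [0.711, -0.225, 0.023]) (505, [0.711, -0.224, 0.026])
shade (769, [0.613, -0.395, 0.073]) (772, [0.614, -0.395, 0.073])
cleaner (1215, [0.532, -0.515, 0.129]) (1216, [0.532, -0.515, 0.129])
green (790, [0.384, -0.439, 0.104]) (798, [0.383, -0.439, 0.104])
purple (766, [0.235, -0.352, 0.097]) (763, [0.235, -0.352, 0.097])
screw (464, [0.363, -0.232, 0.023]) (350, [0.353, -0.25, 0.021])
lamp (635, [0.376, 0.177, 0.036]) (603, [0.381, 0.179, 0.036])
low (2519, [0.692, 0.285, 0.103]) (2504, [0.692, 0.284, 0.103])
```

View pics/sceneL.png

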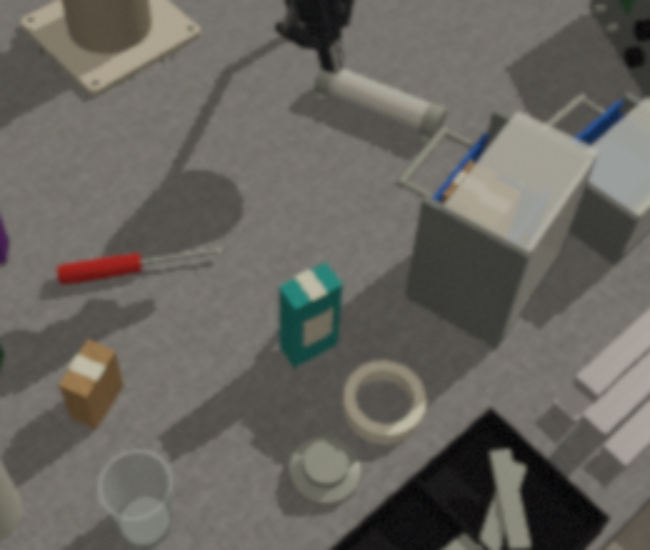

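The last picture shows the tall bin shut, with both carton tops visible under the clear roof near (480,190). The low bin is shut and everything else is in place, so I'm handing in.

```bash
python3 -c "
from workcell import bot
print(bot.job_done())"
```

```text
the job is handed in; nothing more can be done
None
```

I tipped the tall bin forward by its handle and stood both brown tall cartons in it, one behind the other. Then I pushed it shut by the handle and handed in with about 24 of the 72 s used.

**Last checks, after backing the arm off and waiting about 1.5 s:**
- **Bin:** the front panel is back at its starting position to within about 1 mm, and it stayed there with nothing touching it. I did not see or hear the click itself. I take it as latched because the spring would otherwise have tipped the bin open again.
- **Cartons:** the carton tops that could be seen are at about 160 mm, the height expected if they stand on the bin floor.
- **Push force:** the highest I read while closing was about 15 N, just before the catch, and 12.5 N at the end. Readings come only at the end of each move, so a brief higher peak would not show.
- **Low bin and other items:** all are where they were, with the low bin shut. The screwdriver's measured position disagreed by about 20 mm, because carton pixels were counted with it in the first picture. It looks unmoved in the last picture.

While I slid the cartons in, the tool gradually tilted up to about 28° under the contact forces. That was not planned, but it lined up with the bin's slope and caused no trouble.

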